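Scan the giant candy ball, then turn its dish and hold it out

ROBOT

A 6-joint arm with a two-finger parallel gripper is mounted at the origin on the work surface. World frame = base frame: x ahead of the robot, y to its left, z up, the work surface at z = 0. Lengths are in m, angles in rad, forces in N, time in s.
With the tool pointing down it reaches from about 0.275 to 0.825 m from the base axis. Payload 5.2 kg.
Tool frame: the origin (TCP) lies midway between the tips of the shut fingers; the grasp point (between the pads) lies 19 mm behind it; z points along the fingers, y is the direction in which the jaws open and shut (so a half turn about z gives the same grasp; the last joint's range is limited). The gripper opens to 93 mm and grips with 3 to 60 N. Pads are 15 mm wide; open, the fingers measure 128 mm over their backs; the gripper's body (75 mm by 188 mm) begins 65 mm behind the grasp point.
Start: joints at [0.921, 0.259, 1.535, -0, 1.348, -0.203], TCP at [0.238, 0.496, 0.219] pointing down, gripper open.
Joint ranges: [-3.14, 3.14], [-0.91, 2.08], [0.19, 2.58], [-1.22, 4.36], [0.22, 2.71], [-3.12, 3.12]. Speed limits (rad/s): [2.57, 2.57, 3.14, 3.14, 3.14, 3.14].

INTERFACE

Orientations are given as a rotation vector (axis times angle).
In Python, from bench import ctrl, optics, sign_off, finder gives the robot as it stands.
- The arm moves only by the tool move_arm, never from a script. Its argument "targets" is a list of rows, each an object of numbers: "tx", "ty", "tz": the shift along the tool's x, y, z in cm; "ax", "ay", "az": the turn, a rotation vector about the tool's x, y, z in degrees. In form: [{"tx": .., "ty": .., "tz": .., "ax": .., "ay": .., "az": ..}, ...]. A call has 1 to 12 rows; each row is the pose to reach, as a shift and turn from the pose commanded when the call began, along the tool's axes at that moment; what a row does not reach only later rows make up. A row lasts 1/12 s, in which the tool goes at most 41.7 mm and 7.16 degrees, less where a joint would pass 70% of its speed; a pose out of reach is approached as far as the arm can. A call with a gripper value outside its range is refused whole. "grip" is the finger opening in cm, from 0 to 9.3, set as the call begins (left out, the last holds). The fingers move at their own pace and stop on an object; "force" is the grip in N (left out, the last holds). Time passes only in rows, so rows that repeat a pose let the fingers close. It gives the time, the measured TCP pose, the force and the opening at its end, in the units of the state.
- ctrl.state(): the state, without advancing time (a new reading comes with each control period).
- optics.capture(name): name is "scene" or "top"; returns a dict with "pixels" (420x560x3 uint8, red, green, blue), "camera_matrix" (3x3 intrinsics, pixels), "rvec" (rotation vector, rad) and "tvec" (3), from world to camera coordinates, as OpenCV has them. Camera axes: x right, y down, z forward; pixel columns grow to the right and rows downward; lengths in m; the calibration is good to about 2 mm. A picture is of the moment at which its call begins. There is no depth.
- sign_off(): hands the job in, once; it reports no verdict.
Trained networks look in a picture, given as the dict that the camera call returned (one of the last four; its "shot" number tells which), for a name from the list of things; names that differ only in an ending like _2 or _b are one class to them, and where a whole thing is asked for, a point or a joint stands for the part that bears it (a point fixed in the world has none). Each returns a list of dicts, best first, with "score" (0 to 1); they miss things now and then, are a little off and sometimes report something else, mostly with a low value. They report only what shows in the picture. A call takes as long as a camera call. They do not tell look-alikes from the thing itself.
- finder.search_frame(picture, query): "rect" ([left, top, width, height] in pixels, round what is visible of it).
- finder.trace(picture, query): "pixels" (420x560 bool, what is visible of it) and "rect" ([left, top, width, height] in pixels, round what is visible of it).
The state is a dict: "clock": time; "joints": joint angles; "joint_velocities": joint speeds; "effort": joint torques, N m; "tool_pos": TCP position; "ee_rot": TCP orientation; "wrist_force": force on the tool from outside, world axes, zero at the start; "ft_torque": the same for the moment, N m; "opening": finger opening in m.
Only numpy, scipy, OpenCV 4.12 (cv2) and the standard library are available. Lean on these libraries where they do the work, as an engineer would, in place of code of your own. Each camera call takes 0.05 s, during which the arm holds its last target.

TASK

Ring up and serve the candy: pick up the scanner, point its window squarely at the middle of the label on the price stand from about 5 to 12 cm away and hold it steady there for two seconds, then set it down gently on its cork pad, flat, near the pad's middle, and let go. Then take the dish by the wooden grip of its arch, lift it straight up well clear of the mat, and only then give it a quarter turn, either way, so that the arch runs parallel to the mat's long sides and the customer can reach in; keep the dish level all the while and the red ball in its middle, untouched. Finish still holding the dish, level and still, about 12 cm above the middle of the mat; leave the jar, the basket and the bell where they are.

Things in the scene. Friction and masses are not known exactly. Their poses are not given: they have to be found in the camera images.
- scanner_grip (a point): grip centre of the loose stick scanner (160 g), lying flat on its pad: grey handle 34 mm wide (y), 42 high, x from -85 to +45 mm of this point; black head 50 mm wide, 46 high, x from 44 to 80 mm; yellow key on top. This point is 24 mm above its underside, near its centre of mass. x points along it to the window, z up
- scanner_window (a point): middle of the scanner's amber window, on the end of its black head, 80 mm along +x from scanner_grip and at the same height. The scanner looks straight out along this frame's +x
- pad: cork pad fixed on the counter, 210 mm (x) by 110 mm (y), 4 mm thick; origin at the centre of its underside, on the counter; the scanner starts on it, roughly along its x axis
- label (a point): middle of the upright striped paper label (64 mm wide, 50 high) on the front of the fixed clear price stand (100 mm wide, 117 high; 12 mm high wooden foot, reaching 15 mm in front of the label and 55 behind); 80 mm above the counter. The label faces along this frame's -x, roughly to the robot; z is up
- mat: teal counter mat, fixed, 160 mm (x) by 240 mm (y, its long sides), 3 mm thick, with an orange stripe along the long side at +x, where the customer stands; origin at the centre of its underside, on the counter; z up. The dish starts near its middle
- dish_grip (a point): centre of the wooden grip bar (74 mm long along x, 15 wide, 20 high) topping the arch of the loose white dish, 112 mm above its flat underside, over its middle. The arch runs along x on thin steel legs at x = -75 and +75 mm; at the start roughly along the mat's x. Dish 158 mm across, rim 24 mm high, with ball about 370 g (varies by a third). z is up when level
- dish_mid (a point): point on the dish's axis 28 mm above its underside: where the ball's centre rests when the ball lies in the middle of the dish (84 mm below dish_grip). The dish's inside is a shallow cone that rises 6 degrees outwards, so that tilting or jerking the dish rolls the ball away
- ball_center (a point): centre of the loose red candy ball, 40 mm in diameter, lying in the middle of the dish under the arch
- jar: bystander: clear candy jar with a red lid, 100 mm across, 106 mm high; origin at the centre of its underside
- basket: bystander: lime green basket with stock, 150 mm (x) by 110 mm (y), 70 mm high; origin at the centre of its underside
- bell: bystander: steel call bell on a black base, 72 mm across, 46 mm high; origin at the centre of its underside
There are look-alikes about, which are no part of the job. What is meant by the part that bears dish_grip is not turquoise, and is the larger of those in its own colour.

How it is judged:
On the way, in this order (a step that is already met when the one before it is completed fails the run):
1. the held scanner points at the label, squarely (within 25 degrees), 3 to 15 cm from it, steady for a second (contact force between the fingers and scanner above 0.5 N and x of label in the frame of scanner_window between 0.03 and 0.15 m and y of label in the frame of scanner_window between -0.02 and 0.02 m and z of label in the frame of scanner_window between -0.02 and 0.02 m and angle between the x axis of scanner_window and the x axis of label, either way round below 0.44 rad and linear speed of scanner below 0.03 m/s), for 1 s.
2. the scanner is brought down onto its pad while still held (contact force between the fingers and scanner above 0.5 N and horizontal distance between scanner_grip and pad below 0.045 m and height (world z) of scanner_grip below 0.036 m and angle between scanner_grip's own z axis and vertical below 0.15 rad), for 0.05 s.
3. the scanner lies on its pad, let go (contact force between the fingers and scanner below 0.01 N and horizontal distance between scanner_grip and pad below 0.045 m and height (world z) of scanner_grip below 0.036 m and angle between scanner_grip's own z axis and vertical below 0.15 rad), for 0.2 s.
4. the dish is lifted level and clear of the mat by the robot, not yet turned (arch within 20 degrees of the mat's x) (contact force between the fingers and dish above 0.5 N and height (world z) of dish_grip above 0.155 m and angle between dish_grip's own z axis and vertical below 0.15 rad and angle between the x axis of dish_grip and the x axis of mat, either way round below 0.35 rad), for 0.1 s.
At the end, for the whole second after the job is handed in: Dish held still in the gripper, bar 185 to 290 mm above the counter, within 45 mm of the mat's middle, arch within 0.15 rad of the mat's long sides, tilt under 0.1 rad, ball within 15 mm of its middle; scanner flat and released on its pad, within 45 mm of the pad's middle (all of step 3 and contact force between the fingers and dish above 0.5 N and contact force between dish and mat below 0.01 N and height (world z) of dish_grip between 0.185 and 0.29 m and horizontal distance between dish_grip and mat below 0.045 m and angle between the x axis of dish_grip and the y axis of mat, either way round below 0.15 rad and angle between dish_grip's own z axis and vertical below 0.1 rad and horizontal distance between ball_center and dish_mid below 0.015 m and distance between ball_center and dish_mid below 0.018 m and linear speed of dish below 0.03 m/s and angular speed of dish below 0.2 rad/s and linear speed of scanner below 0.02 m/s); the arm keeps its last pose, push and grip.
It fails at once if the ball rolls more than 35 mm from the dish's middle (horizontal distance between ball_center and dish_mid above 0.035 m).
It fails at once if the dish is tipped by more than 0.25 rad (angle between dish_grip's own z axis and vertical above 0.25 rad).
It fails at once if the robot touches the ball (contact force between any of the arm, the fingers and ball above 0.2 N).
It fails at once if a bystander is moved by more than 30 mm (distance of any of jar, basket, bell from where it was at the start of the episode above 0.03 m).
It also fails if it takes over 70 s, if anything falls off the work surface, if the arm or the gripper's body presses on something with over 40 N, if the wrist force passes 120 N, or if a joint passes its speed limit or range.

## Working session

There is one attempt and no reset: what is moved stays moved. The work goes in short steps, Python scripts to look and compute and a tool call to move; the robot and the scene stay as the last step left them, time stands still between calls to the robot, and variables do not carry over. Pictures are saved under pics/ and viewed, and the job is handed in when it is done.

Besides the shell and the picture viewer there is one more tool, called after ">>>" by a JSON object that holds its "method" and its "body", one argument or row to a line. move_arm: Moves the arm, as the interface text tells. Its arguments: {"type":"object","properties":{"targets":{"type":"array"},"grip":{"type":"number"},"force":{"type":"number"}},"required":["targets"]}

```bash
ls; mkdir -p pics
python3 - <<'E'
from bench import ctrl, optics, finder
import cv2,numpy as np,pickle
print(ctrl.state())
for n in ("scene","top"):
    p=optics.capture(n); cv2.imwrite(f"pics/{n}0.png",p["pixels"][:,:,::-1]); pickle.dump(p,open(f"{n}0.pkl","wb"))
    print(n,p["camera_matrix"].tolist(),p["rvec"],p["tvec"])
    for q in ["scanner_grip","scanner_window","pad","label","mat","dish_grip","ball_center","jar","basket","bell"]:
        print(q,[(np.round(r["rect"]).tolist(),round(r["score"],2)) for r in finder.search_frame(p,q)][:4])
E
```

```text
pics
{'clock': 0.0, 'joints': array([ 9.21186256e-01,  2.59335503e-01,  1.53607151e+00, -3.49422950e-06,
        1.34799982e+00, -2.02826448e-01]), 'joint_velocities': array([ 2.27184330e-05, -6.14869109e-04, -1.85180291e-04,  3.72160448e-04,
       -3.29425051e-04,  1.31360193e-03]), 'effort': array([-5.15169559e-04, -4.37305784e+01, -2.83995366e+01,  7.17390329e-02,
        4.11791797e-02, -1.93655169e-04]), 'tool_pos': array([0.23729408, 0.49557386, 0.21782639]), 'ee_rot': array([-6.95816578e-01, -3.06280009e+00,  2.59635255e-03]), 'wrist_force': array([-0.28512417,  0.43484693,  0.0358988 ]), 'ft_torque': array([-0.00010038,  0.01018663,  0.00095503]), 'opening': 0.09323833328511522}
scene [[396.22805320845384, 0.0, 282.29304090885637], [0.0, 396.22805320845384, 209.29404052219004], [0.0, 0.0, 1.0]] [ 2.40067428  0.82638653 -0.27353161] [-0.38732657 -0.18555253  1.3198116 ]
scanner_grip [([320.0, 157.0, 50.0, 39.0], 0.98)]
scanner_window [([320.0, 159.0, 52.0, 38.0], 0.84)]
pad [([305.0, 154.0, 74.0, 56.0], 0.55)]
label [([338.0, 245.0, 44.0, 59.0], 0.67)]
mat [([168.0, 246.0, 10
[... 444 characters left out ...]
2.17533585  0.06844498] [-5.84351174e-04  5.02834709e-01  1.33156874e+00]
scanner_grip [([191.0, 170.0, 19.0, 60.0], 0.72)]
scanner_window [([186.0, 169.0, 23.0, 55.0], 0.92)]
pad [([322.0, 180.0, 81.0, 63.0], 0.73), ([283.0, 238.0, 22.0, 22.0], 0.66), ([175.0, 168.0, 47.0, 67.0], 0.65)]
label [([260.0, 116.0, 32.0, 21.0], 0.75)]
mat [([319.0, 181.0, 83.0, 62.0], 0.77)]
dish_grip [([333.0, 189.0, 45.0, 47.0], 0.9), ([342.0, 128.0, 36.0, 40.0], 0.82), ([347.0, 264.0, 53.0, 48.0], 0.69)]
ball_center [([348.0, 205.0, 7.0, 12.0], 0.43)]
jar [([96.0, 160.0, 44.0, 39.0], 0.63)]
basket [([412.0, 163.0, 46.0, 56.0], 0.88), ([279.0, 240.0, 25.0, 20.0], 0.27)]
bell [([279.0, 239.0, 24.0, 21.0], 0.71)]
```

Run:
```python
import cv2
a=cv2.imread("pics/scene0.png");b=cv2.imread("pics/top0.png")
cv2.imwrite("pics/s_crop.png",cv2.resize(a[90:420,100:440],None,fx=1.8,fy=1.8,interpolation=cv2.INTER_CUBIC))
cv2.imwrite("pics/t_crop.png",cv2.resize(b[90:330,80:480],None,fx=2,fy=2,interpolation=cv2.INTER_CUBIC))
```

```text
(no output)
```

View pics/s_crop.png

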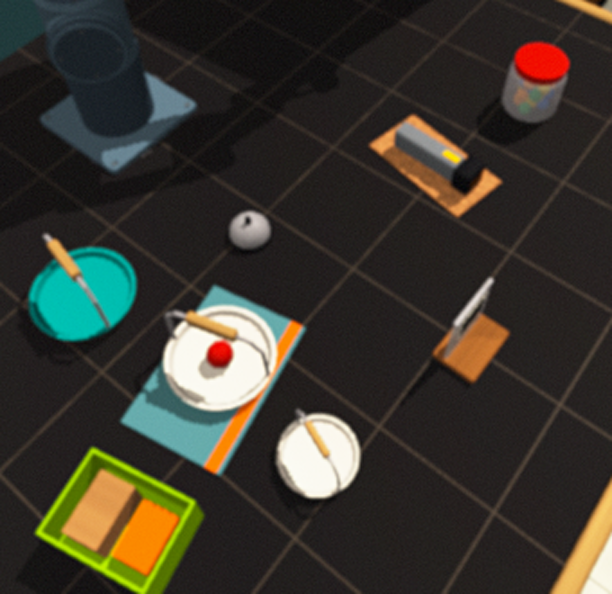

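View pics/t_crop.png

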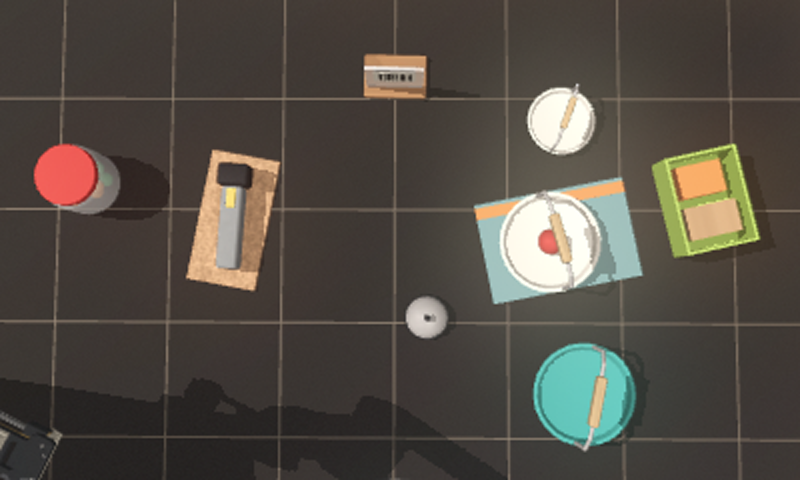

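The pictures show the scanner on its cork pad at full-picture (197,197) in top, the label stand at (277,128), and the mat with the larger white dish and red ball at (355,210). The turquoise dish and the smaller white one are look-alikes. Next I'll measure these precisely.

```bash
cat > h.py <<'E'
import numpy as np,cv2,pickle
def cam(p):
    R,_=cv2.Rodrigues(np.array(p["rvec"],float)); return np.array(p["camera_matrix"]),R,np.array(p["tvec"],float)
def up(p,uv,z):
    K,R,t=cam(p); uv=np.atleast_2d(uv).astype(float)
    d=(R.T@(np.linalg.inv(K)@np.c_[uv,np.ones(len(uv))].T)).T; c=-R.T@t
    s=(z-c[2])/d[:,2]; return c+d*s[:,None]
def pr(p,X):
    K,R,t=cam(p); x=(K@(R@np.atleast_2d(X).T+t[:,None])).T; return x[:,:2]/x[:,2:]
def tri(ps,uvs):
    A=[];b=[]
    for p,uv in zip(ps,uvs):
        K,R,t=cam(p); c=-R.T@t; d=R.T@np.linalg.inv(K)@np.array([*uv,1.]); d/=np.linalg.norm(d)
        M=np.eye(3)-np.outer(d,d); A.append(M); b.append(M@c)
    return np.linalg.lstsq(np.vstack(A),np.hstack(b),rcond=None)[0]
E
python3 - <<'E'
from h import *
t=pickle.load(open("top0.pkl","rb"));s=pickle.load(open("scene0.pkl","rb"))
for p in(t,s):
    K,R,tt=cam(p); print("cam",-R.T@tt)
tc=lambda u,v:(u/2+80-.25,v/2+90-.25)
pad=[tc(215,150),tc(280,160),tc(255,291),tc(187,279)]
mat=[tc(475,205),tc(622,179),tc(642,276),tc(495,303)]
for n,c,z in(("pad",pad,.004),("mat",mat,.003)):
    X=up(t,c,z); print(n,X.round(4).tolist(),X.mean(0), [np.linalg.norm(X[i]-X[(i+1)%4]) for i in range(4)])
    x=X[0]+X[1]-X[2]-X[3]; print("xdir deg",np.degrees(np.arctan2(x[1],x[0])))
import cv2
hs=cv2.cvtColor(t["pixels"],cv2.COLOR_RGB2HSV); 
# scanner mask from grey
im=t["pixels"]
cv2.imwrite("pics/t_scan.png",cv2.resize(im[160:240,165:235,::-1],None,fx=8,fy=7,interpolation=cv2.INTER_CUBIC))
cv2.imwrite("pics/t_dish.png",cv2.resize(im[175:245,315:405,::-1],None,fx=8,fy=8,interpolation=cv2.INTER_CUBIC))
cv2.imwrite("pics/t_lab.png",cv2.resize(im[105:145,250:305,::-1],None,fx=12,fy=12,interpolation=cv2.INTER_CUBIC))
cv2.imwrite("pics/s_lab.png",cv2.resize(s["pixels"][240:310,330:390,::-1],None,fx=8,fy=8,interpolation=cv2.INTER_CUBIC))
E
```

```text
cam [ 0.40439847 -0.01271778  1.36463128]
cam [ 0.87766532 -0.48429795  0.95995487]
pad [[0.6342, 0.2891, 0.004], [0.6182, 0.1843, 0.004], [0.4083, 0.2211, 0.004], [0.4269, 0.3298, 0.004]] [0.52192058 0.25608247 0.004     ] [np.float64(0.10606143388199665), np.float64(0.2130891617485323), np.float64(0.11020542256006056), np.float64(0.21117859125422528)]
xdir deg -10.526412414409316
mat [[0.5467, -0.1282, 0.003], [0.5891, -0.3629, 0.003], [0.4345, -0.3921, 0.003], [0.3909, -0.1594, 0.003]] [ 0.49028198 -0.26066854  0.003     ] [np.float64(0.23845637860972618), np.float64(0.15734926822351325), np.float64(0.23673208572854798), np.float64(0.1588468476400205)]
xdir deg 11.006565909756844
```

View pics/t_scan.png

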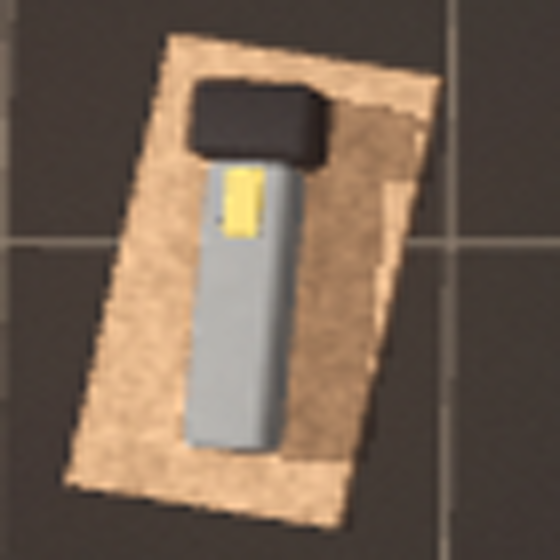

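View pics/t_dish.png

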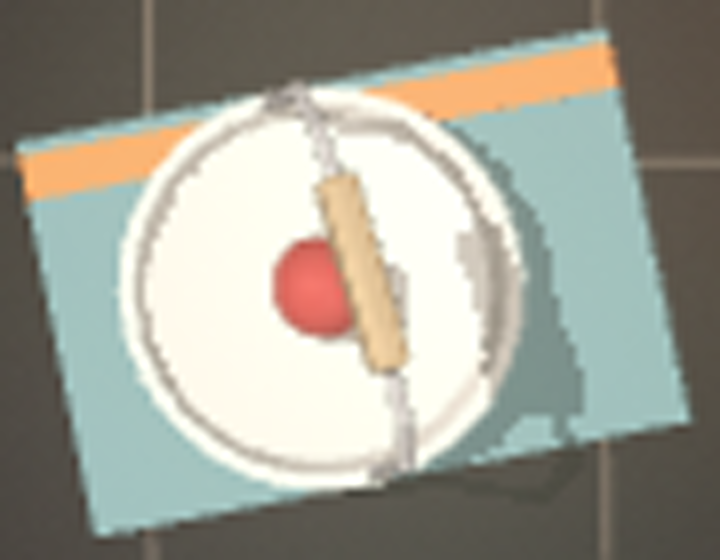

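View pics/t_lab.png

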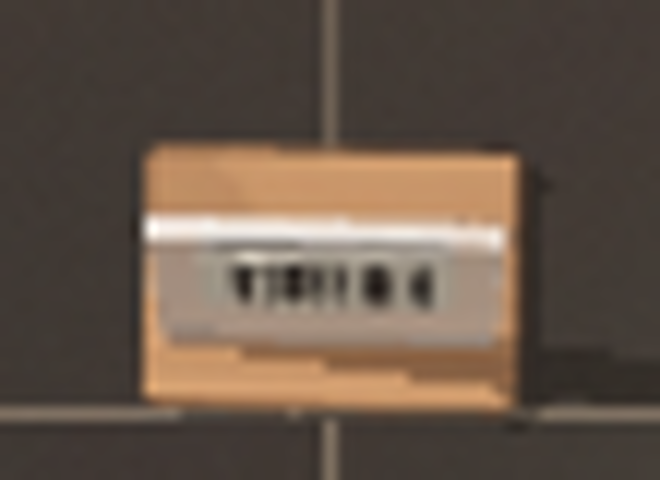

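View pics/s_lab.png

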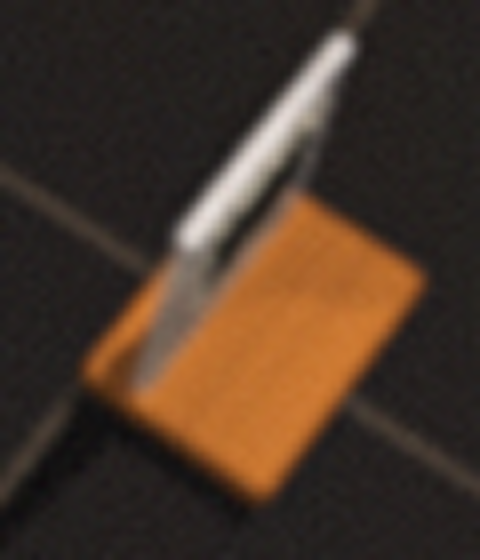

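Run:
```python
from h import *
t=pickle.load(open("top0.pkl","rb"));s=pickle.load(open("scene0.pkl","rb"))
def z(pts,ox,oy,fx,fy): return [(ox+(u+.5)/fx-.5,oy+(v+.5)/fy-.5) for u,v in pts]
L=up(t,z([(207,165),(185,440)],165,160,8,7),.047)
d=(L[0]-L[1])[:2];d/=np.linalg.norm(d);n=np.array([d[1],-d[0]])
print("scan dir",np.degrees(np.arctan2(d[1],d[0])),L.round(4).tolist())
Rt=up(t,z([(303,165),(282,440)],165,160,8,7),.010); print("right",Rt.round(4).tolist(), (Rt[:,:2]-L[:,:2])@n)
H=up(t,z([(192,110),(322,150)],165,160,8,7),.045)
ends=up(t,z([(232,446),(262,82),(255,160)],165,160,8,7),.047); print("ends",ends.round(4).tolist(), (ends[:,:2]-ends[0,:2])@d)
c0=L[0,:2]+17*n/1e3
a=(ends[:,:2]-c0)@d
print("grip from near end",c0+d*(a[0]+.085)," from front",c0+d*(a[1]-.080)," from head back",c0+d*(a[2]-.044))
F=up(t,z([(145,145),(520,153),(515,408),(143,400)],250,105,12,12),.012)
print("foot",F.round(4).tolist(),[np.linalg.norm(F[i]-F[(i+1)%4]) for i in range(4)])
x=F[0]+F[1]-F[2]-F[3];x/=np.linalg.norm(x);print("label",np.degrees(np.arctan2(x[1],x[0])),(F[2]+F[3])/2+.015*x)
Lb=up(t,z([(335,285)],250,105,12,12),.080);print("label bars",Lb)
B=up(t,z([(318,185),(352,173),(408,360),(373,373)],315,175,8,8),.125);
x=B[0]+B[1]-B[2]-B[3];print("bar",B.mean(0),np.degrees(np.arctan2(x[1],x[0])),[np.linalg.norm(B[i]-B[(i+1)%4]) for i in range(4)])
D=up(t,z([(120,290),(523,285),(318,88),(335,490)],315,175,8,8),.025); print("dish rim",D.round(4).tolist(),(D[0,1]+D[1,1])/2,(D[2,0]+D[3,0])/2)
print("ball",up(t,z([(322,288)],315,175,8,8),.031))
r=z([(165,210)],0,0,1,1)
# scene: bar ends
print(pr(s,np.array([[B.mean(0)[0],B.mean(0)[1],.115],[*(c0+d*(a[0]+.085)),.028]])))
from scipy.spatial.transform import Rotation as Ro
print(Ro.from_rotvec([-6.95816578e-01, -3.06280009e+00,  2.59635255e-03]).as_matrix().round(3))
```

```text
scan dir -2.9183272702950114 [[0.5693, 0.2686, 0.047], [0.4474, 0.2748, 0.047]]
right [[0.574, 0.2381, 0.01], [0.4488, 0.2444, 0.01]] [0.0301744  0.03031633]
ends [[0.4448, 0.2566, 0.047], [0.6065, 0.2478, 0.047], [0.5716, 0.25, 0.047]] [0.         0.16188046 0.12693879]
grip from near end [0.52978443 0.25356373]  from front [0.52666894 0.25372255]  from head back [0.5277259  0.25366867]
foot [[0.7897, 0.0506, 0.012], [0.7876, -0.0499, 0.012], [0.7183, -0.0487, 0.012], [0.7203, 0.0507, 0.012]] [np.float64(0.10052162882339351), np.float64(0.06928999630183336), np.float64(0.09935176666423963), np.float64(0.06934471907109598)]
label -0.5493810102906577 [0.73434402 0.00085255 0.012     ]
label bars [[ 0.73417199 -0.00111659  0.08      ]]
bar [ 0.48662024 -0.24112503  0.125     ] 15.902736804403958 [np.float64(0.013112455625491118), np.float64(0.07052319892836534), np.float64(0.013523919949232098), np.float64(0.0707574998307613)]
dish rim [[0.4861, -0.1647, 0.025], [0.4886, -0.322, 0.025], [0.5658, -0.2428, 0.025], [0.4084, -0.2479, 0.025]] -0.24337178147724975 0.487100657716085
ball [[ 0.4867769  -0.24257343  0.031     ]]
[[217.47960565 269.99962264]
 [342.65963281 176.67953303]]
[[-0.902  0.432 -0.001]
 [ 0.432  0.902 -0.001]
 [ 0.    -0.002 -1.   ]]
```

```bash
cat > go.py <<'E'
import sys,numpy as np
from bench import ctrl
from scipy.spatial.transform import Rotation as Ro
# args: x y z yaw(tool y direction, deg)
s=ctrl.state(); p=np.array(s["tool_pos"]); R=Ro.from_rotvec(s["ee_rot"]).as_matrix()
x,y,z,a=map(float,sys.argv[1:5]); ya=np.radians(a)
Y=np.array([np.cos(ya),np.sin(ya),0]);Z=np.array([0,0,-1.]);X=np.cross(Y,Z);T=np.c_[X,Y,Z]
d=R.T@(np.array([x,y,z])-p); r=np.degrees(Ro.from_matrix(R.T@T).as_rotvec())
print("t",s["clock"],"pos",p.round(4),"yaw",np.degrees(np.arctan2(R[1,1],R[0,1])).round(2),"q",np.array(s["joints"]).round(3),"F",np.array(s["wrist_force"]).round(2),"open",round(s["opening"],4))
print("shift cm",(d*100).round(2),"turn deg",r.round(2))
E
python3 go.py .528 .2545 .14 87.1
```

```text
t 1.1 pos [0.2376 0.496  0.2187] yaw 64.4 q [ 0.921  0.259  1.535  0.     1.348 -0.203] F [-0.13  0.18 -0.76] open 0.0932
shift cm [-36.62  -9.23   7.87] turn deg [  0.   -0.  -22.7]
```

>>> {"method": "move_arm", "body": {
  "targets": [
    {"tx": -3, "ty": -0.8, "tz": 0.6, "az": -2},
    {"tx": -6.5, "ty": -1.6, "tz": 1.4, "az": -4},
    {"tx": -10, "ty": -2.5, "tz": 2.1, "az": -6},
    {"tx": -13.5, "ty": -3.4, "tz": 2.9, "az": -8},
    {"tx": -17, "ty": -4.3, "tz": 3.6, "az": -10},
    {"tx": -20.5, "ty": -5.2, "tz": 4.4, "az": -13},
    {"tx": -24, "ty": -6, "tz": 5.2, "az": -15},
    {"tx": -27.5, "ty": -6.9, "tz": 5.9, "az": -17},
    {"tx": -31, "ty": -7.8, "tz": 6.7, "az": -19},
    {"tx": -34, "ty": -8.6, "tz": 7.3, "az": -21},
    {"tx": -36, "ty": -9.1, "tz": 7.7, "az": -22.7},
    {"tx": -36.6, "ty": -9.2, "tz": 7.9, "az": -22.7}
  ]
}}

```text
invalid input
```

```bash
python3 go.py .528 .2545 .011 87.1
```

```text
t 1.1 pos [0.2376 0.496  0.2187] yaw 64.4 q [ 0.921  0.259  1.535  0.     1.348 -0.203] F [-0.13  0.18 -0.76] open 0.0932
shift cm [-36.62  -9.23  20.77] turn deg [  0.   -0.  -22.7]
```

>>> {"method": "move_arm", "body": {
  "targets": [
    {"tx": -3, "ty": -0.8, "tz": 0.6, "ax": 0, "ay": 0, "az": -2},
    {"tx": -6.5, "ty": -1.6, "tz": 1.4, "ax": 0, "ay": 0, "az": -4},
    {"tx": -10, "ty": -2.5, "tz": 2.1, "ax": 0, "ay": 0, "az": -6},
    {"tx": -13.5, "ty": -3.4, "tz": 2.9, "ax": 0, "ay": 0, "az": -8},
    {"tx": -17, "ty": -4.3, "tz": 3.6, "ax": 0, "ay": 0, "az": -10},
    {"tx": -20.5, "ty": -5.2, "tz": 4.4, "ax": 0, "ay": 0, "az": -13},
    {"tx": -24, "ty": -6, "tz": 5.2, "ax": 0, "ay": 0, "az": -15},
    {"tx": -27.5, "ty": -6.9, "tz": 5.9, "ax": 0, "ay": 0, "az": -17},
    {"tx": -31, "ty": -7.8, "tz": 6.7, "ax": 0, "ay": 0, "az": -19},
    {"tx": -34, "ty": -8.6, "tz": 7.3, "ax": 0, "ay": 0, "az": -21},
    {"tx": -36, "ty": -9.1, "tz": 7.7, "ax": 0, "ay": 0, "az": -22.7},
    {"tx": -36.6, "ty": -9.2, "tz": 7.9, "ax": 0, "ay": 0, "az": -22.7}
  ]
}}

```text
clock: 2.1
tool_pos: [0.5304, 0.2522, 0.1388]
ee_rot: [0.083, 3.14, -0.001]
wrist_force: [0.2, 1.4, -0.6]
opening: 0.0928
```

```bash
python3 go.py .528 .2545 .011 87.1
```

```text
t 2.1 pos [0.5304 0.2522 0.1388] yaw 86.98 q [ 2.550e-01  3.870e-01  1.555e+00 -1.000e-03  1.199e+00 -1.263e+00] F [ 0.2   1.38 -0.59] open 0.0928
shift cm [ 0.25  0.23 12.78] turn deg [-0.05  0.01 -0.12]
```

>>> {"method": "move_arm", "body": {
  "targets": [
    {"tx": 0, "ty": 0, "tz": 2, "ax": 0, "ay": 0, "az": 0},
    {"tx": 0, "ty": 0, "tz": 5, "ax": 0, "ay": 0, "az": 0},
    {"tx": 0, "ty": 0, "tz": 7, "ax": 0, "ay": 0, "az": 0},
    {"tx": 0, "ty": 0, "tz": 8, "ax": 0, "ay": 0, "az": 0},
    {"tx": 0, "ty": 0, "tz": 8, "ax": 0, "ay": 0, "az": 0},
    {"tx": 0, "ty": 0, "tz": 8, "ax": 0, "ay": 0, "az": 0}
  ]
}}

```text
clock: 2.6
tool_pos: [0.5277, 0.2555, 0.06]
ee_rot: [-0.079, -3.14, -0.0]
wrist_force: [-0.2, -0.5, 0.6]
opening: 0.0931
```

```bash
python3 - <<'E'
from bench import optics
import cv2
p=optics.capture("top");cv2.imwrite("pics/t1.png",cv2.resize(p["pixels"][150:250,150:250,::-1],None,fx=6,fy=6))
E
python3 go.py .528 .2545 .011 87.1
```

```text
t 2.65 pos [0.5285 0.2556 0.0608] yaw 87.12 q [ 0.261  0.469  1.642  0.     1.029 -1.26 ] F [-0.96 -0.23  0.68] open 0.0927
shift cm [ 0.05 -0.12  4.98] turn deg [0.03 0.08 0.02]
```

View pics/t1.png

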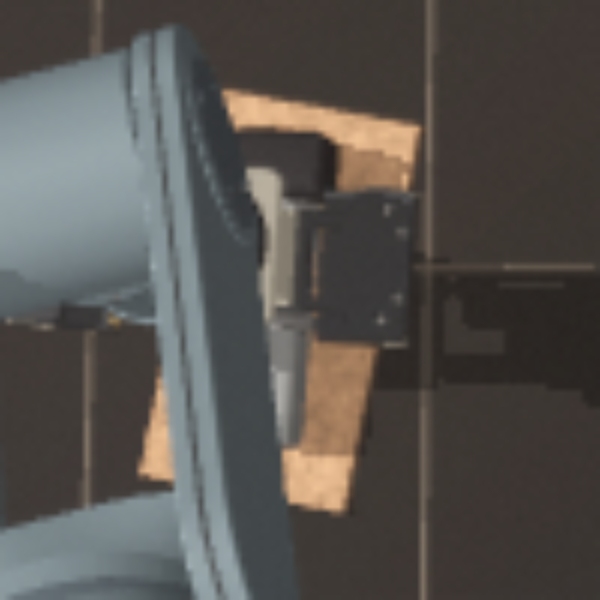

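The open fingers straddle the handle: crop (290,270), with the scanner undisturbed between them. I'll descend and close.

>>> {"method": "move_arm", "body": {
  "targets": [
    {"tx": 0, "ty": 0, "tz": 1.5, "ax": 0, "ay": 0, "az": 0},
    {"tx": 0, "ty": 0, "tz": 3, "ax": 0, "ay": 0, "az": 0},
    {"tx": 0, "ty": 0, "tz": 4.2, "ax": 0, "ay": 0, "az": 0},
    {"tx": 0, "ty": 0, "tz": 4.8, "ax": 0, "ay": 0, "az": 0},
    {"tx": 0, "ty": 0, "tz": 4.8, "ax": 0, "ay": 0, "az": 0},
    {"tx": 0, "ty": 0, "tz": 4.8, "ax": 0, "ay": 0, "az": 0}
  ]
}}

```text
clock: 3.15
tool_pos: [0.5286, 0.2552, 0.0127]
ee_rot: [0.079, 3.139, 0.001]
wrist_force: [-0.5, -0.3, -0.3]
opening: 0.0929
```

>>> {"method": "move_arm", "body": {
  "targets": [
    {"tx": 0, "ty": 0, "tz": 0, "ax": 0, "ay": 0, "az": 0},
    {"tx": 0, "ty": 0, "tz": 0, "ax": 0, "ay": 0, "az": 0},
    {"tx": 0, "ty": 0, "tz": 0, "ax": 0, "ay": 0, "az": 0},
    {"tx": 0, "ty": 0, "tz": 0, "ax": 0, "ay": 0, "az": 0},
    {"tx": 0, "ty": 0, "tz": 0, "ax": 0, "ay": 0, "az": 0},
    {"tx": 0, "ty": 0, "tz": 0, "ax": 0, "ay": 0, "az": 0},
    {"tx": 0, "ty": 0, "tz": 0, "ax": 0, "ay": 0, "az": 0},
    {"tx": 0, "ty": 0, "tz": 0, "ax": 0, "ay": 0, "az": 0}
  ],
  "grip": 2.5,
  "force": 20
}}

```text
clock: 3.82
tool_pos: [0.5279, 0.2549, 0.0116]
ee_rot: [-0.079, -3.141, 0.0]
wrist_force: [-0.3, 0.0, 0.4]
opening: 0.0444
```

```bash
python3 go.py .528 .2545 .14 87.1
```

```text
t 3.8167 pos [0.5279 0.2549 0.0116] yaw 87.1 q [ 0.26   0.532  1.682 -0.     0.927 -1.26 ] F [-0.34  0.02  0.44] open 0.0444
shift cm [-1.000e-02 -4.000e-02 -1.284e+01] turn deg [-0. -0.  0.]
```

>>> {"method": "move_arm", "body": {
  "targets": [
    {"tx": 0, "ty": 0, "tz": 0, "ax": 0, "ay": 0, "az": 0},
    {"tx": 0, "ty": 0, "tz": 0, "ax": 0, "ay": 0, "az": 0},
    {"tx": 0, "ty": 0, "tz": 0, "ax": 0, "ay": 0, "az": 0},
    {"tx": 0, "ty": 0, "tz": 0, "ax": 0, "ay": 0, "az": 0},
    {"tx": 0, "ty": 0, "tz": 0, "ax": 0, "ay": 0, "az": 0},
    {"tx": 0, "ty": 0, "tz": 0, "ax": 0, "ay": 0, "az": 0}
  ]
}}

```text
clock: 4.32
tool_pos: [0.5279, 0.2549, 0.0116]
ee_rot: [-0.079, -3.14, 0.0]
wrist_force: [0.5, 0.2, -0.2]
opening: 0.0334
```

>>> {"method": "move_arm", "body": {
  "targets": [
    {"tx": 0, "ty": 0, "tz": -1, "ax": 0, "ay": 0, "az": 0},
    {"tx": 0, "ty": 0, "tz": -3, "ax": 0, "ay": 0, "az": 0},
    {"tx": 0, "ty": 0, "tz": -4.5, "ax": 0, "ay": 0, "az": 0},
    {"tx": 0, "ty": 0, "tz": -5.2, "ax": 0, "ay": 0, "az": 0},
    {"tx": 0, "ty": 0, "tz": -5.2, "ax": 0, "ay": 0, "az": 0},
    {"tx": 0, "ty": 0, "tz": -5.2, "ax": 0, "ay": 0, "az": 0}
  ]
}}

```text
clock: 4.82
tool_pos: [0.528, 0.2549, 0.0639]
ee_rot: [0.079, 3.14, 0.0]
wrist_force: [-0.9, -0.2, -2.0]
opening: 0.0339
```

```bash
python3 - <<'E'
from bench import optics
import cv2,numpy as np
p=optics.capture("top");q=optics.capture("scene")
a=cv2.resize(p["pixels"][150:240,155:245,::-1],None,fx=4,fy=4);b=cv2.resize(q["pixels"][120:210,290:380,::-1],None,fx=4,fy=4)
cv2.imwrite("pics/t2.png",np.hstack([a,b]))
E
python3 go.py .574 -.001 .0635 89.5
```

```text
t 4.9167 pos [0.5272 0.2547 0.0628] yaw 87.1 q [ 0.26   0.466  1.641 -0.     1.036 -1.26 ] F [ 0.79 -0.56 -1.7 ] open 0.0338
shift cm [ -5.97 -25.3   -0.07] turn deg [-0.03 -0.09 -2.4 ]
```

View pics/t2.png

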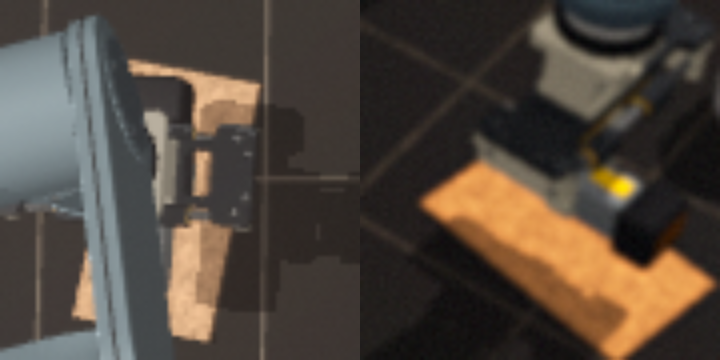

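>>> {"method": "move_arm", "body": {
  "targets": [
    {"tx": -0.4, "ty": -1.5, "tz": 0, "ax": 0, "ay": 0, "az": 0},
    {"tx": -1, "ty": -4, "tz": 0, "ax": 0, "ay": 0, "az": -1},
    {"tx": -1.6, "ty": -7, "tz": 0, "ax": 0, "ay": 0, "az": -1},
    {"tx": -2.4, "ty": -10, "tz": 0, "ax": 0, "ay": 0, "az": -2},
    {"tx": -3.1, "ty": -13, "tz": 0, "ax": 0, "ay": 0, "az": -2.4},
    {"tx": -3.8, "ty": -16, "tz": 0, "ax": 0, "ay": 0, "az": -2.4},
    {"tx": -4.5, "ty": -19, "tz": 0, "ax": 0, "ay": 0, "az": -2.4},
    {"tx": -5.1, "ty": -21.5, "tz": 0, "ax": 0, "ay": 0, "az": -2.4},
    {"tx": -5.5, "ty": -23.5, "tz": 0, "ax": 0, "ay": 0, "az": -2.4},
    {"tx": -5.8, "ty": -24.7, "tz": 0, "ax": 0, "ay": 0, "az": -2.4},
    {"tx": -6, "ty": -25.3, "tz": 0, "ax": 0, "ay": 0, "az": -2.4},
    {"tx": -6, "ty": -25.3, "tz": 0, "ax": 0, "ay": 0, "az": -2.4}
  ]
}}

```text
clock: 5.92
tool_pos: [0.575, -0.0016, 0.063]
ee_rot: [-0.016, -3.141, -0.0]
wrist_force: [0.5, 1.0, -2.2]
opening: 0.0338
```

```bash
python3 - <<'E'
from bench import optics
import cv2,numpy as np,pickle
p=optics.capture("top");q=optics.capture("scene")
pickle.dump((p,q),open("scan.pkl","wb"))
a=cv2.resize(p["pixels"][100:200,230:330,::-1],None,fx=4,fy=4);b=cv2.resize(q["pixels"][200:300,290:390,::-1],None,fx=4,fy=4)
cv2.imwrite("pics/t3.png",np.hstack([a,b]))
E
python3 go.py .574 -.001 .0636 89.5
```

```text
t 6.0167 pos [5.746e-01 1.000e-04 6.320e-02] yaw 89.51 q [-1.940e-01  4.490e-01  1.669e+00  1.000e-03  1.025e+00 -1.757e+00] F [-0.16  0.12 -1.18] open 0.0338
shift cm [ 0.06 -0.11 -0.04] turn deg [ 0.04 -0.06  0.01]
```

View pics/t3.png

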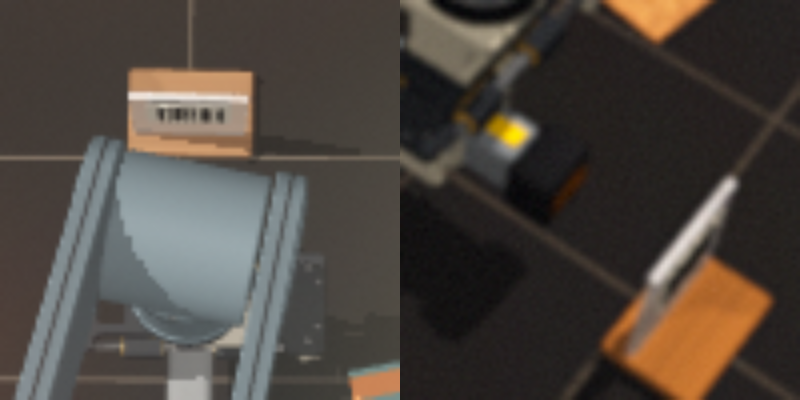

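Run:
```python
from h import *
p,q=pickle.load(open("scan.pkl","rb"))
print(pr(q,[[.654,0,.08],[.654,.025,.103],[.654,-.025,.103],[.654,-.025,.057],[.654,.025,.057],[.734,0,.08]]).round(1))
cv2.imwrite("pics/win.png",cv2.resize(q["pixels"][220:270,305:355,::-1],None,fx=12,fy=12,interpolation=cv2.INTER_CUBIC))
```

```text
[[331.8 245.7]
 [338.2 234.4]
 [327.1 247.8]
 [325.5 256.8]
 [336.3 243.6]
 [358.5 262.7]]
```

View pics/win.png

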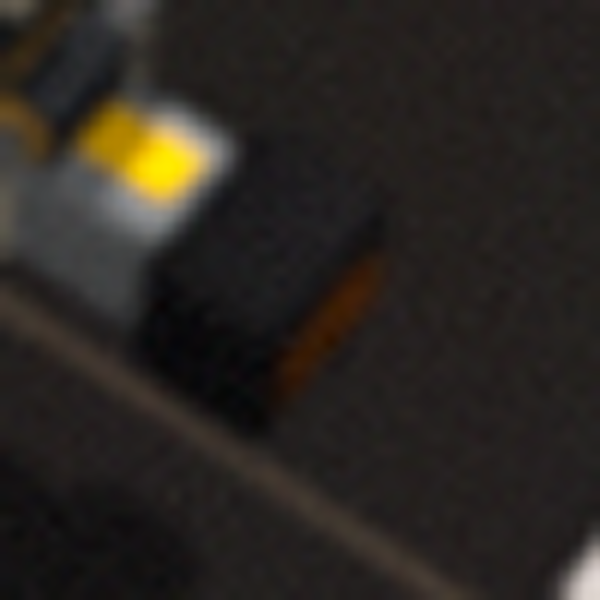

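The window, at scene pixel (332,248), faces the label and sits about 2 px (around 5 mm) lower than predicted. I'll raise it 4 mm and hold.

>>> {"method": "move_arm", "body": {
  "targets": [
    {"tx": 0, "ty": 0, "tz": -0.2, "ax": 0, "ay": 0, "az": 0},
    {"tx": 0, "ty": 0, "tz": -0.4, "ax": 0, "ay": 0, "az": 0},
    {"tx": 0, "ty": 0, "tz": -0.4, "ax": 0, "ay": 0, "az": 0},
    {"tx": 0, "ty": 0, "tz": -0.4, "ax": 0, "ay": 0, "az": 0},
    {"tx": 0, "ty": 0, "tz": -0.4, "ax": 0, "ay": 0, "az": 0},
    {"tx": 0, "ty": 0, "tz": -0.4, "ax": 0, "ay": 0, "az": 0},
    {"tx": 0, "ty": 0, "tz": -0.4, "ax": 0, "ay": 0, "az": 0},
    {"tx": 0, "ty": 0, "tz": -0.4, "ax": 0, "ay": 0, "az": 0},
    {"tx": 0, "ty": 0, "tz": -0.4, "ax": 0, "ay": 0, "az": 0},
    {"tx": 0, "ty": 0, "tz": -0.4, "ax": 0, "ay": 0, "az": 0},
    {"tx": 0, "ty": 0, "tz": -0.4, "ax": 0, "ay": 0, "az": 0},
    {"tx": 0, "ty": 0, "tz": -0.4, "ax": 0, "ay": 0, "az": 0}
  ]
}}

```text
clock: 7.02
tool_pos: [0.575, -0.0009, 0.0676]
ee_rot: [-0.014, -3.141, -0.0]
wrist_force: [0.6, 0.2, -1.5]
opening: 0.0339
```

>>> {"method": "move_arm", "body": {
  "targets": [
    {"tx": 0, "ty": 0, "tz": 0, "ax": 0, "ay": 0, "az": 0},
    {"tx": 0, "ty": 0, "tz": 0, "ax": 0, "ay": 0, "az": 0},
    {"tx": 0, "ty": 0, "tz": 0, "ax": 0, "ay": 0, "az": 0},
    {"tx": 0, "ty": 0, "tz": 0, "ax": 0, "ay": 0, "az": 0},
    {"tx": 0, "ty": 0, "tz": 0, "ax": 0, "ay": 0, "az": 0},
    {"tx": 0, "ty": 0, "tz": 0, "ax": 0, "ay": 0, "az": 0},
    {"tx": 0, "ty": 0, "tz": 0, "ax": 0, "ay": 0, "az": 0},
    {"tx": 0, "ty": 0, "tz": 0, "ax": 0, "ay": 0, "az": 0},
    {"tx": 0, "ty": 0, "tz": 0, "ax": 0, "ay": 0, "az": 0},
    {"tx": 0, "ty": 0, "tz": 0, "ax": 0, "ay": 0, "az": 0},
    {"tx": 0, "ty": 0, "tz": 0, "ax": 0, "ay": 0, "az": 0},
    {"tx": 0, "ty": 0, "tz": 0, "ax": 0, "ay": 0, "az": 0}
  ]
}}

```text
clock: 8.02
tool_pos: [0.5751, -0.0008, 0.0677]
ee_rot: [0.014, 3.142, -0.0]
wrist_force: [0.7, 1.0, -2.0]
opening: 0.0336
```

>>> {"method": "move_arm", "body": {
  "targets": [
    {"tx": 0, "ty": 0, "tz": 0, "ax": 0, "ay": 0, "az": 0},
    {"tx": 0, "ty": 0, "tz": 0, "ax": 0, "ay": 0, "az": 0},
    {"tx": 0, "ty": 0, "tz": 0, "ax": 0, "ay": 0, "az": 0}
  ]
}}

```text
clock: 8.27
tool_pos: [0.5751, -0.0008, 0.0676]
ee_rot: [-0.014, -3.142, 0.0]
wrist_force: [-0.5, 0.4, -1.3]
opening: 0.0334
```

```bash
python3 go.py .522 .256 .0636 84
```

```text
t 8.2667 pos [ 0.5751 -0.0008  0.0676] yaw 89.5 q [-0.195  0.444  1.665 -0.     1.033 -1.757] F [-0.48  0.39 -1.3 ] open 0.0334
shift cm [ 5.53 25.63  0.4 ] turn deg [-0.  -0.   5.5]
```

>>> {"method": "move_arm", "body": {
  "targets": [
    {"tx": 0.3, "ty": 1.5, "tz": 0, "ax": 0, "ay": 0, "az": 0.5},
    {"tx": 0.9, "ty": 4, "tz": 0, "ax": 0, "ay": 0, "az": 1},
    {"tx": 1.5, "ty": 7, "tz": 0, "ax": 0, "ay": 0, "az": 2},
    {"tx": 2.2, "ty": 10, "tz": 0, "ax": 0, "ay": 0, "az": 2.5},
    {"tx": 2.8, "ty": 13, "tz": 0, "ax": 0, "ay": 0, "az": 3},
    {"tx": 3.5, "ty": 16, "tz": 0, "ax": 0, "ay": 0, "az": 4},
    {"tx": 4.1, "ty": 19, "tz": 0, "ax": 0, "ay": 0, "az": 4.5},
    {"tx": 4.7, "ty": 21.7, "tz": 0, "ax": 0, "ay": 0, "az": 5},
    {"tx": 5.1, "ty": 23.8, "tz": 0, "ax": 0, "ay": 0, "az": 5.5},
    {"tx": 5.4, "ty": 25, "tz": 0, "ax": 0, "ay": 0, "az": 5.5},
    {"tx": 5.5, "ty": 25.6, "tz": 0, "ax": 0, "ay": 0, "az": 5.5},
    {"tx": 5.5, "ty": 25.6, "tz": 0, "ax": 0, "ay": 0, "az": 5.5}
  ]
}}

```text
clock: 9.27
tool_pos: [0.5221, 0.2564, 0.0676]
ee_rot: [0.161, 3.137, -0.0]
wrist_force: [-0.8, 0.2, -2.0]
opening: 0.0342
```

>>> {"method": "move_arm", "body": {
  "targets": [
    {"tx": 0, "ty": 0, "tz": 1, "ax": 0, "ay": 0, "az": 0},
    {"tx": 0, "ty": 0, "tz": 2.5, "ax": 0, "ay": 0, "az": 0},
    {"tx": 0, "ty": 0, "tz": 3.5, "ax": 0, "ay": 0, "az": 0},
    {"tx": 0, "ty": 0, "tz": 4.2, "ax": 0, "ay": 0, "az": 0},
    {"tx": 0, "ty": 0, "tz": 4.5, "ax": 0, "ay": 0, "az": 0},
    {"tx": 0, "ty": 0, "tz": 4.5, "ax": 0, "ay": 0, "az": 0},
    {"tx": 0, "ty": 0, "tz": 4.5, "ax": 0, "ay": 0, "az": 0}
  ]
}}

```text
clock: 9.85
tool_pos: [0.5226, 0.2553, 0.0226]
ee_rot: [-0.165, -3.137, 0.0]
wrist_force: [0.1, -0.0, -1.5]
opening: 0.0341
```

```bash
python3 - <<'E'
from bench import optics
import cv2,numpy as np
p=optics.capture("top");q=optics.capture("scene")
a=cv2.resize(p["pixels"][150:240,155:245,::-1],None,fx=4,fy=4);b=cv2.resize(q["pixels"][120:210,290:380,::-1],None,fx=4,fy=4)
cv2.imwrite("pics/t4.png",np.hstack([a,b]))
E
python3 go.py .522 .256 .012 84
```

```text
t 9.95 pos [0.5229 0.2557 0.0232] yaw 83.99 q [ 0.263  0.51   1.686 -0.     0.945 -1.203] F [ 0.97  0.22 -1.57] open 0.034
shift cm [0.1  0.02 1.12] turn deg [ 0.02  0.06 -0.01]
```

View pics/t4.png

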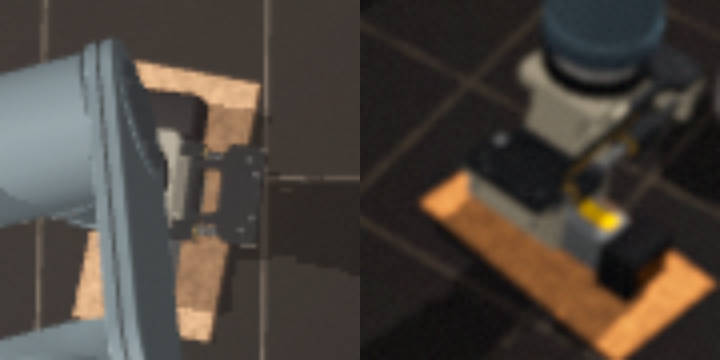

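>>> {"method": "move_arm", "body": {
  "targets": [
    {"tx": 0, "ty": 0, "tz": 0.2, "ax": 0, "ay": 0, "az": 0},
    {"tx": 0, "ty": 0, "tz": 0.4, "ax": 0, "ay": 0, "az": 0},
    {"tx": 0, "ty": 0, "tz": 0.6, "ax": 0, "ay": 0, "az": 0},
    {"tx": 0, "ty": 0, "tz": 0.8, "ax": 0, "ay": 0, "az": 0},
    {"tx": 0, "ty": 0, "tz": 0.9, "ax": 0, "ay": 0, "az": 0},
    {"tx": 0, "ty": 0, "tz": 1, "ax": 0, "ay": 0, "az": 0},
    {"tx": 0, "ty": 0, "tz": 1, "ax": 0, "ay": 0, "az": 0},
    {"tx": 0, "ty": 0, "tz": 1, "ax": 0, "ay": 0, "az": 0}
  ]
}}

```text
clock: 10.62
tool_pos: [0.5223, 0.2557, 0.0126]
ee_rot: [-0.164, -3.137, 0.0]
wrist_force: [-0.6, -0.3, -1.1]
opening: 0.0336
```

>>> {"method": "move_arm", "body": {
  "targets": [
    {"tx": 0, "ty": 0, "tz": 0.1, "ax": 0, "ay": 0, "az": 0},
    {"tx": 0, "ty": 0, "tz": 0.1, "ax": 0, "ay": 0, "az": 0},
    {"tx": 0, "ty": 0, "tz": 0.1, "ax": 0, "ay": 0, "az": 0},
    {"tx": 0, "ty": 0, "tz": 0.1, "ax": 0, "ay": 0, "az": 0}
  ]
}}

```text
clock: 10.95
tool_pos: [0.5223, 0.2557, 0.0117]
ee_rot: [0.164, 3.137, 0.0]
wrist_force: [-0.5, -0.1, -1.2]
opening: 0.0336
```

>>> {"method": "move_arm", "body": {
  "targets": [
    {"tx": 0, "ty": 0, "tz": 0, "ax": 0, "ay": 0, "az": 0},
    {"tx": 0, "ty": 0, "tz": 0, "ax": 0, "ay": 0, "az": 0},
    {"tx": 0, "ty": 0, "tz": 0, "ax": 0, "ay": 0, "az": 0},
    {"tx": 0, "ty": 0, "tz": 0, "ax": 0, "ay": 0, "az": 0},
    {"tx": 0, "ty": 0, "tz": 0, "ax": 0, "ay": 0, "az": 0},
    {"tx": 0, "ty": 0, "tz": 0, "ax": 0, "ay": 0, "az": 0},
    {"tx": 0, "ty": 0, "tz": 0, "ax": 0, "ay": 0, "az": 0},
    {"tx": 0, "ty": 0, "tz": 0, "ax": 0, "ay": 0, "az": 0},
    {"tx": 0, "ty": 0, "tz": 0, "ax": 0, "ay": 0, "az": 0},
    {"tx": 0, "ty": 0, "tz": 0, "ax": 0, "ay": 0, "az": 0}
  ],
  "grip": 7.5
}}

```text
clock: 11.78
tool_pos: [0.5223, 0.2557, 0.0116]
ee_rot: [-0.164, -3.137, -0.0]
wrist_force: [-0.9, -0.0, 0.4]
opening: 0.0752
```

```bash
python3 go.py .522 .256 .22 84
```

```text
t 11.7833 pos [0.5223 0.2557 0.0116] yaw 84.0 q [ 0.264  0.525  1.695  0.     0.921 -1.203] F [-0.87 -0.05  0.38] open 0.0752
shift cm [  0.03   0.03 -20.84] turn deg [ 0. -0. -0.]
```

>>> {"method": "move_arm", "body": {
  "targets": [
    {"tx": 0, "ty": 0, "tz": -0.8, "ax": 0, "ay": 0, "az": 0},
    {"tx": 0, "ty": 0, "tz": -2.5, "ax": 0, "ay": 0, "az": 0},
    {"tx": 0, "ty": 0, "tz": -5, "ax": 0, "ay": 0, "az": 0},
    {"tx": 0, "ty": 0, "tz": -8, "ax": 0, "ay": 0, "az": 0},
    {"tx": 0, "ty": 0, "tz": -11, "ax": 0, "ay": 0, "az": 0},
    {"tx": 0, "ty": 0, "tz": -14, "ax": 0, "ay": 0, "az": 0},
    {"tx": 0, "ty": 0, "tz": -17, "ax": 0, "ay": 0, "az": 0},
    {"tx": 0, "ty": 0, "tz": -19.5, "ax": 0, "ay": 0, "az": 0},
    {"tx": 0, "ty": 0, "tz": -20.5, "ax": 0, "ay": 0, "az": 0},
    {"tx": 0, "ty": 0, "tz": -20.8, "ax": 0, "ay": 0, "az": 0},
    {"tx": 0, "ty": 0, "tz": -20.8, "ax": 0, "ay": 0, "az": 0}
  ]
}}

```text
clock: 12.7
tool_pos: [0.5223, 0.2557, 0.2199]
ee_rot: [0.164, 3.136, 0.0]
wrist_force: [0.4, 0.1, -1.2]
opening: 0.0744
```

```bash
python3 - <<'E'
from bench import optics
import cv2,numpy as np
p=optics.capture("top");q=optics.capture("scene")
a=cv2.resize(p["pixels"][150:240,155:245,::-1],None,fx=4,fy=4);b=cv2.resize(q["pixels"][120:210,290:380,::-1],None,fx=4,fy=4)
cv2.imwrite("pics/t5.png",np.hstack([a,b]))
cv2.imwrite("pics/t5d.png",cv2.resize(p["pixels"][175:245,315:405,::-1],None,fx=8,fy=8,interpolation=cv2.INTER_CUBIC))
E
python3 go.py .4866 -.2415 .22 106
```

```text
t 12.8 pos [0.5214 0.2554 0.2178] yaw 84.0 q [ 0.263  0.316  1.458 -0.     1.37  -1.203] F [ 0.55 -0.88 -1.3 ] open 0.0745
shift cm [ -1.74 -49.78  -0.17] turn deg [ -0.03  -0.17 -22.  ]
```

View pics/t5.png

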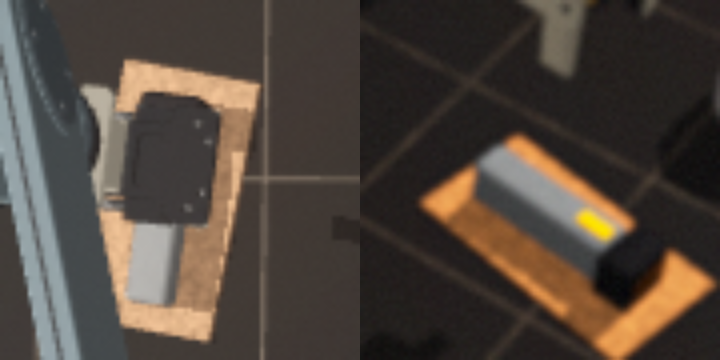

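View pics/t5d.png

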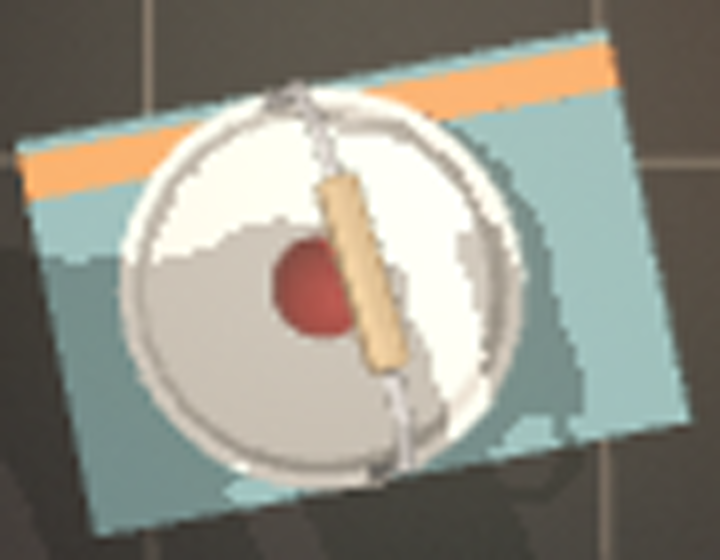

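The scanner lies flat and released on the pad. The dish, bar and ball look unchanged. Moving over the dish.

>>> {"method": "move_arm", "body": {
  "targets": [
    {"tx": -0.1, "ty": -2, "tz": 0, "ax": 0, "ay": 0, "az": -1},
    {"tx": -0.2, "ty": -5, "tz": 0, "ax": 0, "ay": 0, "az": -2},
    {"tx": -0.3, "ty": -8.5, "tz": 0, "ax": 0, "ay": 0, "az": -4},
    {"tx": -0.4, "ty": -12, "tz": 0, "ax": 0, "ay": 0, "az": -6},
    {"tx": -0.5, "ty": -15.5, "tz": 0, "ax": 0, "ay": 0, "az": -8},
    {"tx": -0.7, "ty": -19, "tz": 0, "ax": 0, "ay": 0, "az": -10},
    {"tx": -0.8, "ty": -22.5, "tz": 0, "ax": 0, "ay": 0, "az": -12},
    {"tx": -0.9, "ty": -26, "tz": 0, "ax": 0, "ay": 0, "az": -14},
    {"tx": -1, "ty": -29.5, "tz": 0, "ax": 0, "ay": 0, "az": -16},
    {"tx": -1.2, "ty": -33, "tz": 0, "ax": 0, "ay": 0, "az": -18},
    {"tx": -1.3, "ty": -36, "tz": 0, "ax": 0, "ay": 0, "az": -19},
    {"tx": -1.4, "ty": -39, "tz": 0, "ax": 0, "ay": 0, "az": -20}
  ]
}}

```text
clock: 13.8
tool_pos: [0.4941, -0.1349, 0.2175]
ee_rot: [0.383, -3.115, -0.003]
wrist_force: [0.2, 0.1, 0.6]
opening: 0.0746
```

```bash
python3 go.py .487 -.242 .22 106
```

```text
t 13.8 pos [ 0.4941 -0.1349  0.2175] yaw 104.02 q [-0.485  0.194  1.622 -0.     1.33  -2.3  ] F [0.25 0.08 0.57] open 0.0746
shift cm [  3.28 -10.21  -0.26] turn deg [ 0.15 -0.16 -1.98]
```

>>> {"method": "move_arm", "body": {
  "targets": [
    {"tx": 0.8, "ty": -2.5, "tz": 0, "ax": 0, "ay": 0, "az": -0.5},
    {"tx": 1.6, "ty": -5, "tz": 0, "ax": 0, "ay": 0, "az": -1},
    {"tx": 2.3, "ty": -7.2, "tz": 0, "ax": 0, "ay": 0, "az": -1.5},
    {"tx": 2.9, "ty": -9, "tz": 0, "ax": 0, "ay": 0, "az": -2},
    {"tx": 3.2, "ty": -10, "tz": 0, "ax": 0, "ay": 0, "az": -2},
    {"tx": 3.2, "ty": -10.2, "tz": 0, "ax": 0, "ay": 0, "az": -2},
    {"tx": 3.2, "ty": -10.2, "tz": 0, "ax": 0, "ay": 0, "az": -2},
    {"tx": 3.2, "ty": -10.2, "tz": 0, "ax": 0, "ay": 0, "az": -2}
  ]
}}

```text
clock: 14.47
tool_pos: [0.4889, -0.2392, 0.2189]
ee_rot: [0.437, -3.11, -0.003]
wrist_force: [1.1, 0.4, 1.0]
opening: 0.0752
```

```bash
python3 go.py .487 -.242 .097 106
```

```text
t 14.4667 pos [ 0.4889 -0.2392  0.2189] yaw 106.01 q [-6.600e-01  2.490e-01  1.547e+00  1.000e-03  1.347e+00 -2.511e+00] F [1.11 0.44 0.96] open 0.0752
shift cm [ 0.25 -0.24 12.19] turn deg [ 0.1  -0.04  0.01]
```

>>> {"method": "move_arm", "body": {
  "targets": [
    {"tx": 0.1, "ty": -0.1, "tz": 1.5, "ax": 0, "ay": 0, "az": 0},
    {"tx": 0.2, "ty": -0.2, "tz": 3.5, "ax": 0.1, "ay": 0, "az": 0},
    {"tx": 0.2, "ty": -0.2, "tz": 5.5, "ax": 0.1, "ay": 0, "az": 0},
    {"tx": 0.2, "ty": -0.2, "tz": 7, "ax": 0.1, "ay": 0, "az": 0},
    {"tx": 0.2, "ty": -0.2, "tz": 7.5, "ax": 0.1, "ay": 0, "az": 0},
    {"tx": 0.2, "ty": -0.2, "tz": 7.5, "ax": 0.1, "ay": 0, "az": 0},
    {"tx": 0.2, "ty": -0.2, "tz": 7.5, "ax": 0.1, "ay": 0, "az": 0}
  ]
}}

```text
clock: 15.05
tool_pos: [0.4881, -0.2422, 0.1452]
ee_rot: [-0.439, 3.11, -0.003]
wrist_force: [0.5, -0.2, 0.3]
opening: 0.0748
```

```bash
python3 - <<'E'
from bench import optics
import cv2,numpy as np
p=optics.capture("top");q=optics.capture("scene")
a=cv2.resize(p["pixels"][160:260,300:400,::-1],None,fx=4,fy=4);b=cv2.resize(q["pixels"][230:330,170:270,::-1],None,fx=4,fy=4)
cv2.imwrite("pics/t6.png",np.hstack([a,b]))
E
python3 go.py .487 -.242 .097 106
```

```text
t 15.15 pos [ 0.4885 -0.2429  0.1459] yaw 106.03 q [-6.650e-01  3.080e-01  1.654e+00 -1.000e-03  1.176e+00 -2.516e+00] F [-0.24 -0.59  0.33] open 0.0749
shift cm [0.13 0.15 4.89] turn deg [-0.2   0.08  0.03]
```

View pics/t6.png

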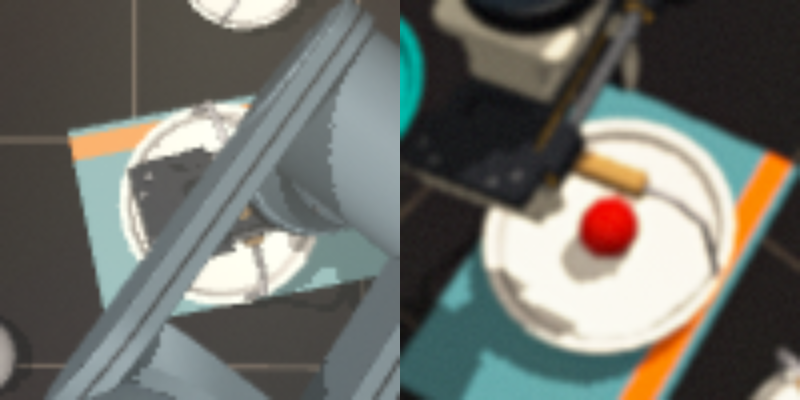

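The jaws are above the bar's middle, with the bar visible at scene crop (615,172) and the ball in the middle at (610,227). Descending, then closing in stages.

>>> {"method": "move_arm", "body": {
  "targets": [
    {"tx": 0.1, "ty": 0.1, "tz": 1, "ax": -0.1, "ay": 0, "az": 0},
    {"tx": 0.1, "ty": 0.1, "tz": 2.5, "ax": -0.1, "ay": 0, "az": 0},
    {"tx": 0.1, "ty": 0.1, "tz": 3.8, "ax": -0.1, "ay": 0, "az": 0},
    {"tx": 0.1, "ty": 0.1, "tz": 4.6, "ax": -0.1, "ay": 0, "az": 0},
    {"tx": 0.1, "ty": 0.1, "tz": 4.9, "ax": -0.1, "ay": 0, "az": 0},
    {"tx": 0.1, "ty": 0.1, "tz": 4.9, "ax": -0.1, "ay": 0, "az": 0},
    {"tx": 0.1, "ty": 0.1, "tz": 4.9, "ax": -0.1, "ay": 0, "az": 0}
  ]
}}

```text
clock: 15.73
tool_pos: [0.4867, -0.2425, 0.096]
ee_rot: [-0.437, 3.111, -0.001]
wrist_force: [0.5, 0.2, -0.3]
opening: 0.0748
```

>>> {"method": "move_arm", "body": {
  "targets": [
    {"tx": 0, "ty": 0, "tz": 0, "ax": 0, "ay": 0, "az": 0},
    {"tx": 0, "ty": 0, "tz": 0, "ax": 0, "ay": 0, "az": 0},
    {"tx": 0, "ty": 0, "tz": 0, "ax": 0, "ay": 0, "az": 0},
    {"tx": 0, "ty": 0, "tz": 0, "ax": 0, "ay": 0, "az": 0},
    {"tx": 0, "ty": 0, "tz": 0, "ax": 0, "ay": 0, "az": 0},
    {"tx": 0, "ty": 0, "tz": 0, "ax": 0, "ay": 0, "az": 0},
    {"tx": 0, "ty": 0, "tz": 0, "ax": 0, "ay": 0, "az": 0},
    {"tx": 0, "ty": 0, "tz": 0, "ax": 0, "ay": 0, "az": 0},
    {"tx": 0, "ty": 0, "tz": 0, "ax": 0, "ay": 0, "az": 0},
    {"tx": 0, "ty": 0, "tz": 0, "ax": 0, "ay": 0, "az": 0},
    {"tx": 0, "ty": 0, "tz": 0, "ax": 0, "ay": 0, "az": 0},
    {"tx": 0, "ty": 0, "tz": 0, "ax": 0, "ay": 0, "az": 0}
  ],
  "grip": 2.4,
  "force": 5
}}

```text
clock: 16.73
tool_pos: [0.4865, -0.2422, 0.0956]
ee_rot: [-0.437, 3.111, 0.0]
wrist_force: [-0.4, -0.4, -0.5]
opening: 0.0239
```

```bash
python3 - <<'E'
from bench import optics
import cv2,numpy as np
p=optics.capture("top");q=optics.capture("scene")
a=cv2.resize(p["pixels"][160:260,300:400,::-1],None,fx=4,fy=4);b=cv2.resize(q["pixels"][230:330,170:270,::-1],None,fx=4,fy=4)
cv2.imwrite("pics/t7.png",np.hstack([a,b]))
E
python3 go.py .487 -.242 .097 106
```

```text
t 16.8333 pos [ 0.4865 -0.2422  0.0956] yaw 106.0 q [-0.667  0.361  1.716 -0.     1.065 -2.517] F [0.34 0.82 0.72] open 0.0239
shift cm [-0.06  0.01 -0.14] turn deg [ 0. -0. -0.]
```

View pics/t7.png

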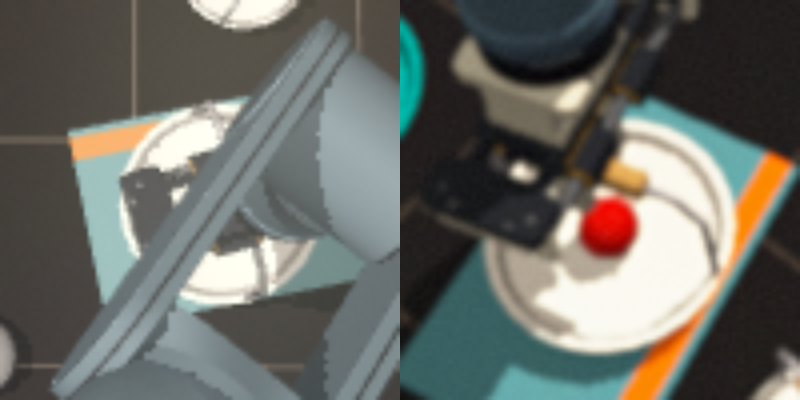

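Not touched so far. I'll close the last bit in small steps at low force, then firm up.

>>> {"method": "move_arm", "body": {
  "targets": [
    {"tx": 0, "ty": 0, "tz": 0, "ax": 0, "ay": 0, "az": 0},
    {"tx": 0, "ty": 0, "tz": 0, "ax": 0, "ay": 0, "az": 0}
  ],
  "grip": 2.1,
  "force": 4
}}

```text
clock: 17.0
tool_pos: [0.4865, -0.2423, 0.0957]
ee_rot: [-0.437, 3.111, -0.0]
wrist_force: [0.4, -0.5, -0.1]
opening: 0.0215
```

>>> {"method": "move_arm", "body": {
  "targets": [
    {"tx": 0, "ty": 0, "tz": 0, "ax": 0, "ay": 0, "az": 0},
    {"tx": 0, "ty": 0, "tz": 0, "ax": 0, "ay": 0, "az": 0}
  ],
  "grip": 1.9
}}

```text
clock: 17.17
tool_pos: [0.4865, -0.2423, 0.0957]
ee_rot: [-0.437, 3.111, -0.0]
wrist_force: [-0.1, 0.1, -0.5]
opening: 0.0192
```

>>> {"method": "move_arm", "body": {
  "targets": [
    {"tx": 0, "ty": 0, "tz": 0, "ax": 0, "ay": 0, "az": 0},
    {"tx": 0, "ty": 0, "tz": 0, "ax": 0, "ay": 0, "az": 0}
  ],
  "grip": 1.7
}}

```text
clock: 17.33
tool_pos: [0.4866, -0.2425, 0.0957]
ee_rot: [-0.437, 3.111, -0.001]
wrist_force: [0.5, -1.4, -0.3]
opening: 0.0175
```

>>> {"method": "move_arm", "body": {
  "targets": [
    {"tx": 0, "ty": 0, "tz": 0, "ax": 0, "ay": 0, "az": 0},
    {"tx": 0, "ty": 0, "tz": 0, "ax": 0, "ay": 0, "az": 0}
  ],
  "grip": 1.6
}}

```text
clock: 17.5
tool_pos: [0.4867, -0.2427, 0.0959]
ee_rot: [-0.437, 3.111, -0.001]
wrist_force: [0.7, -1.5, 0.2]
opening: 0.0163
```

>>> {"method": "move_arm", "body": {
  "targets": [
    {"tx": 0, "ty": 0, "tz": 0, "ax": 0, "ay": 0, "az": 0},
    {"tx": 0, "ty": 0, "tz": 0, "ax": 0, "ay": 0, "az": 0},
    {"tx": 0, "ty": 0, "tz": 0, "ax": 0, "ay": 0, "az": 0}
  ],
  "grip": 1.4
}}

```text
clock: 17.75
tool_pos: [0.4865, -0.2423, 0.0957]
ee_rot: [0.437, -3.111, 0.0]
wrist_force: [-0.1, -2.0, -0.3]
opening: 0.015
```

>>> {"method": "move_arm", "body": {
  "targets": [
    {"tx": 0, "ty": 0, "tz": 0, "ax": 0, "ay": 0, "az": 0},
    {"tx": 0, "ty": 0, "tz": 0, "ax": 0, "ay": 0, "az": 0},
    {"tx": 0, "ty": 0, "tz": 0, "ax": 0, "ay": 0, "az": 0}
  ],
  "grip": 0.8,
  "force": 12
}}

```text
clock: 18.0
tool_pos: [0.4865, -0.2423, 0.0956]
ee_rot: [0.437, -3.111, 0.0]
wrist_force: [-0.4, -1.7, -0.1]
opening: 0.015
```

>>> {"method": "move_arm", "body": {
  "targets": [
    {"tx": 0, "ty": 0, "tz": 0, "ax": 0, "ay": 0, "az": 0},
    {"tx": 0, "ty": 0, "tz": 0, "ax": 0, "ay": 0, "az": 0},
    {"tx": 0, "ty": 0, "tz": 0, "ax": 0, "ay": 0, "az": 0},
    {"tx": 0, "ty": 0, "tz": 0, "ax": 0, "ay": 0, "az": 0}
  ],
  "force": 35
}}

```text
clock: 18.33
tool_pos: [0.4865, -0.2422, 0.0956]
ee_rot: [0.437, -3.111, 0.0]
wrist_force: [-0.0, -1.5, 0.9]
opening: 0.0148
```

```bash
python3 - <<'E'
from bench import optics
import cv2,numpy as np
p=optics.capture("top");q=optics.capture("scene")
a=cv2.resize(p["pixels"][160:260,300:400,::-1],None,fx=4,fy=4);b=cv2.resize(q["pixels"][230:330,170:270,::-1],None,fx=4,fy=4)
cv2.imwrite("pics/t8.png",np.hstack([a,b]))
E
python3 go.py .487 -.242 .097 106
```

```text
t 18.4333 pos [ 0.4865 -0.2422  0.0956] yaw 106.0 q [-0.667  0.361  1.716 -0.     1.065 -2.517] F [-1.04 -1.15  0.34] open 0.0147
shift cm [-0.06  0.01 -0.14] turn deg [ 0.   -0.01  0.  ]
```

View pics/t8.png

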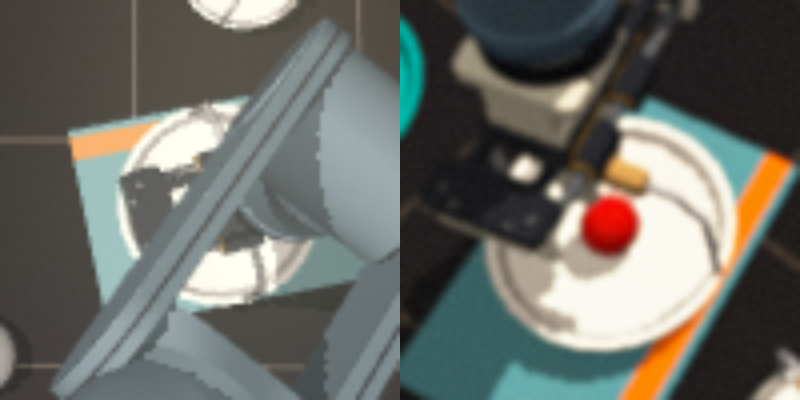

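>>> {"method": "move_arm", "body": {
  "targets": [
    {"tx": 0, "ty": 0, "tz": -0.1, "ax": 0, "ay": 0, "az": 0},
    {"tx": 0, "ty": 0, "tz": -0.3, "ax": 0, "ay": 0, "az": 0},
    {"tx": 0, "ty": 0, "tz": -0.6, "ax": 0, "ay": 0, "az": 0},
    {"tx": 0, "ty": 0, "tz": -1, "ax": 0, "ay": 0, "az": 0},
    {"tx": 0, "ty": 0, "tz": -1.5, "ax": 0, "ay": 0, "az": 0},
    {"tx": 0, "ty": 0, "tz": -2, "ax": 0, "ay": 0, "az": 0},
    {"tx": 0, "ty": 0, "tz": -2.5, "ax": 0, "ay": 0, "az": 0},
    {"tx": 0, "ty": 0, "tz": -3, "ax": 0, "ay": 0, "az": 0},
    {"tx": 0, "ty": 0, "tz": -3.4, "ax": 0, "ay": 0, "az": 0},
    {"tx": 0, "ty": 0, "tz": -3.7, "ax": 0, "ay": 0, "az": 0},
    {"tx": 0, "ty": 0, "tz": -3.9, "ax": 0, "ay": 0, "az": 0},
    {"tx": 0, "ty": 0, "tz": -4, "ax": 0, "ay": 0, "az": 0}
  ]
}}

```text
clock: 19.43
tool_pos: [0.4866, -0.2423, 0.136]
ee_rot: [-0.437, 3.111, -0.0]
wrist_force: [0.2, 0.1, -3.3]
opening: 0.0148
```

```bash
python3 - <<'E'
from bench import optics
import cv2,numpy as np
p=optics.capture("top");q=optics.capture("scene")
a=cv2.resize(p["pixels"][160:260,300:400,::-1],None,fx=4,fy=4);b=cv2.resize(q["pixels"][220:320,170:270,::-1],None,fx=4,fy=4)
cv2.imwrite("pics/t9.png",np.hstack([a,b]))
E
python3 go.py .487 -.242 .216 106
```

```text
t 19.5333 pos [ 0.4865 -0.2422  0.1357] yaw 106.0 q [-0.667  0.317  1.669  0.     1.156 -2.517] F [ 0.32  0.42 -2.94] open 0.0142
shift cm [-0.05  0.01 -8.03] turn deg [-0.    0.01 -0.  ]
```

View pics/t9.png

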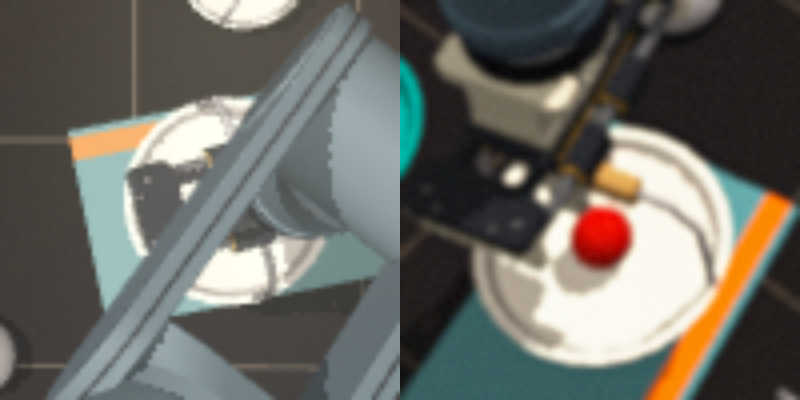

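>>> {"method": "move_arm", "body": {
  "targets": [
    {"tx": 0, "ty": 0, "tz": -0.2, "ax": 0, "ay": 0, "az": 0},
    {"tx": 0, "ty": 0, "tz": -0.6, "ax": 0, "ay": 0, "az": 0},
    {"tx": 0, "ty": 0, "tz": -1.2, "ax": 0, "ay": 0, "az": 0},
    {"tx": 0, "ty": 0, "tz": -2, "ax": 0, "ay": 0, "az": 0},
    {"tx": 0, "ty": 0, "tz": -3, "ax": 0, "ay": 0, "az": 0},
    {"tx": 0, "ty": 0, "tz": -4, "ax": 0, "ay": 0, "az": 0},
    {"tx": 0, "ty": 0, "tz": -5, "ax": 0, "ay": 0, "az": 0},
    {"tx": 0, "ty": 0, "tz": -6, "ax": 0, "ay": 0, "az": 0},
    {"tx": 0, "ty": 0, "tz": -6.9, "ax": 0, "ay": 0, "az": 0},
    {"tx": 0, "ty": 0, "tz": -7.5, "ax": 0, "ay": 0, "az": 0},
    {"tx": 0, "ty": 0, "tz": -7.9, "ax": 0, "ay": 0, "az": 0},
    {"tx": 0, "ty": 0, "tz": -8, "ax": 0, "ay": 0, "az": 0}
  ]
}}

```text
clock: 20.53
tool_pos: [0.4868, -0.2424, 0.2166]
ee_rot: [-0.437, 3.11, -0.001]
wrist_force: [0.8, -0.2, -2.6]
opening: 0.0151
```

```bash
python3 - <<'E'
from bench import optics
import cv2,numpy as np,pickle
p=optics.capture("top");q=optics.capture("scene");pickle.dump((p,q),open("lift.pkl","wb"))
a=cv2.resize(p["pixels"][150:260,290:400,::-1],None,fx=3.6,fy=3.6);b=cv2.resize(q["pixels"][200:310,160:270,::-1],None,fx=3.6,fy=3.6)
cv2.imwrite("pics/t10.png",np.hstack([a,b]))
E
python3 go.py .4903 -.2607 .216 11
```

```text
t 20.6333 pos [ 0.4864 -0.2422  0.2156] yaw 106.0 q [-0.667  0.249  1.556 -0.     1.337 -2.517] F [ 0.6  -0.38 -3.37] open 0.0145
shift cm [ 0.14 -1.88 -0.04] turn deg [-0.0e+00 -1.0e-02  9.5e+01]
```

View pics/t10.png

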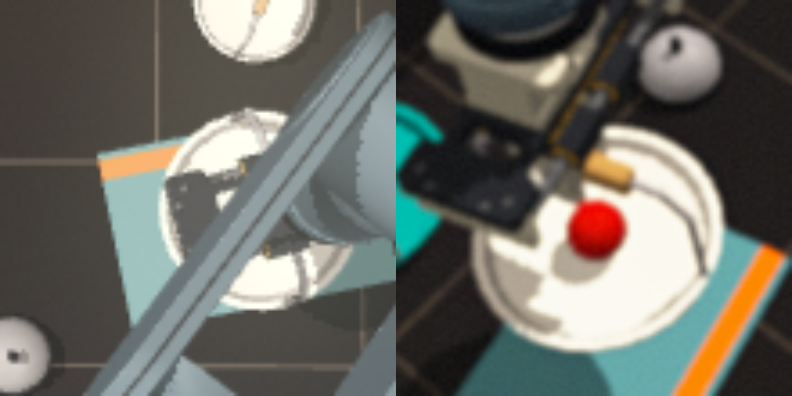

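Run:
```python
from h import *
p,q=pickle.load(open("lift.pkl","rb"))
print(pr(q,[[.4865,-.242,.151],[.4965,-.242,.151],[.4865,-.232,.151]]))
m=q["pixels"].astype(int);m=(m[:,:,0]>140)&(m[:,:,1]<60)&(m[:,:,2]<60);m[:, :190]=0;m[:,250:]=0
ys,xs=np.nonzero(m[240:290]);print(xs.mean(),ys.mean()+240,len(xs),xs.min(),xs.max(),ys.min()+240,ys.max()+240)
```

```text
[[215.01873349 263.0154817 ]
 [218.19150782 265.40959865]
 [218.02957135 259.97104287]]
215.05298013245033 262.682119205298 151 208 222 257 268
```

>>> {"method": "move_arm", "body": {
  "targets": [
    {"tx": 0, "ty": 0, "tz": 0, "ax": 0, "ay": 0, "az": 0.2},
    {"tx": 0, "ty": 0, "tz": 0, "ax": 0, "ay": 0, "az": 0.7},
    {"tx": 0, "ty": 0, "tz": 0, "ax": 0, "ay": 0, "az": 1.5},
    {"tx": 0, "ty": 0, "tz": 0, "ax": 0, "ay": 0, "az": 2.6},
    {"tx": 0, "ty": 0, "tz": 0, "ax": 0, "ay": 0, "az": 4},
    {"tx": 0, "ty": 0, "tz": 0, "ax": 0, "ay": 0, "az": 5.7},
    {"tx": 0, "ty": 0, "tz": 0, "ax": 0, "ay": 0, "az": 7.7},
    {"tx": 0, "ty": 0, "tz": 0, "ax": 0, "ay": 0, "az": 9.7},
    {"tx": 0, "ty": 0, "tz": 0, "ax": 0, "ay": 0, "az": 11.7},
    {"tx": 0, "ty": 0, "tz": 0, "ax": 0, "ay": 0, "az": 13.7},
    {"tx": 0, "ty": 0, "tz": 0, "ax": 0, "ay": 0, "az": 15.7},
    {"tx": 0, "ty": 0, "tz": 0, "ax": 0, "ay": 0, "az": 17.7}
  ]
}}

```text
clock: 21.63
tool_pos: [0.4865, -0.2422, 0.2156]
ee_rot: [-0.052, -3.141, -0.0]
wrist_force: [-0.5, 0.4, -2.7]
opening: 0.0148
```

>>> {"method": "move_arm", "body": {
  "targets": [
    {"tx": 0, "ty": 0, "tz": 0, "ax": 0, "ay": 0, "az": 2},
    {"tx": 0, "ty": 0, "tz": 0, "ax": 0, "ay": 0, "az": 4},
    {"tx": 0, "ty": 0, "tz": 0, "ax": 0, "ay": 0, "az": 6},
    {"tx": 0, "ty": 0, "tz": 0, "ax": 0, "ay": 0, "az": 8},
    {"tx": 0, "ty": 0, "tz": 0, "ax": 0, "ay": 0, "az": 10},
    {"tx": 0, "ty": 0, "tz": 0, "ax": 0, "ay": 0, "az": 12},
    {"tx": 0, "ty": 0, "tz": 0, "ax": 0, "ay": 0, "az": 14},
    {"tx": 0, "ty": 0, "tz": 0, "ax": 0, "ay": 0, "az": 16},
    {"tx": 0, "ty": 0, "tz": 0, "ax": 0, "ay": 0, "az": 18},
    {"tx": 0, "ty": 0, "tz": 0, "ax": 0, "ay": 0, "az": 20},
    {"tx": 0, "ty": 0, "tz": 0, "ax": 0, "ay": 0, "az": 22},
    {"tx": 0, "ty": 0, "tz": 0, "ax": 0, "ay": 0, "az": 24}
  ]
}}

```text
clock: 22.63
tool_pos: [0.4865, -0.2422, 0.2156]
ee_rot: [-0.703, -3.062, -0.0]
wrist_force: [-0.2, -0.8, -3.4]
opening: 0.0148
```

>>> {"method": "move_arm", "body": {
  "targets": [
    {"tx": 0, "ty": 0, "tz": 0, "ax": 0, "ay": 0, "az": 2},
    {"tx": 0, "ty": 0, "tz": 0, "ax": 0, "ay": 0, "az": 4},
    {"tx": 0, "ty": 0, "tz": 0, "ax": 0, "ay": 0, "az": 6},
    {"tx": 0, "ty": 0, "tz": 0, "ax": 0, "ay": 0, "az": 8},
    {"tx": 0, "ty": 0, "tz": 0, "ax": 0, "ay": 0, "az": 10},
    {"tx": 0, "ty": 0, "tz": 0, "ax": 0, "ay": 0, "az": 12},
    {"tx": 0, "ty": 0, "tz": 0, "ax": 0, "ay": 0, "az": 14},
    {"tx": 0, "ty": 0, "tz": 0, "ax": 0, "ay": 0, "az": 16},
    {"tx": 0, "ty": 0, "tz": 0, "ax": 0, "ay": 0, "az": 17.8},
    {"tx": 0, "ty": 0, "tz": 0, "ax": 0, "ay": 0, "az": 19},
    {"tx": 0, "ty": 0, "tz": 0, "ax": 0, "ay": 0, "az": 19.8},
    {"tx": 0, "ty": 0, "tz": 0, "ax": 0, "ay": 0, "az": 20}
  ]
}}

```text
clock: 23.63
tool_pos: [0.4865, -0.2422, 0.2156]
ee_rot: [-1.221, -2.894, -0.0]
wrist_force: [0.6, 0.3, -3.3]
opening: 0.0145
```

```bash
python3 - <<'E'
from bench import optics
import cv2,numpy as np,pickle
p=optics.capture("top");q=optics.capture("scene");pickle.dump((p,q),open("turn.pkl","wb"))
a=cv2.resize(p["pixels"][150:260,290:400,::-1],None,fx=3.6,fy=3.6);b=cv2.resize(q["pixels"][200:310,160:270,::-1],None,fx=3.6,fy=3.6)
cv2.imwrite("pics/t11.png",np.hstack([a,b]))
E
python3 go.py .4903 -.2607 .216 11
```

```text
t 23.7333 pos [ 0.4865 -0.2422  0.2156] yaw 44.31 q [-0.667  0.249  1.555 -0.     1.337 -1.441] F [ 0.12  0.19 -3.33] open 0.015
shift cm [-1.59 -1.02 -0.04] turn deg [-0.   -0.   33.31]
```

View pics/t11.png

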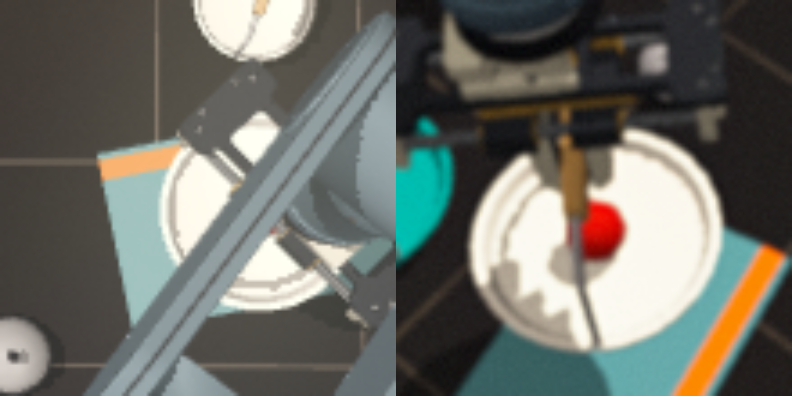

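The ball is still centred, at scene crop (598,230). Finishing the turn while drifting gently to the mat's middle.

>>> {"method": "move_arm", "body": {
  "targets": [
    {"tx": 0, "ty": 0, "tz": 0, "ax": 0, "ay": 0, "az": 0.2},
    {"tx": 0, "ty": 0, "tz": 0, "ax": 0, "ay": 0, "az": 0.7},
    {"tx": 0, "ty": 0, "tz": 0, "ax": 0, "ay": 0, "az": 1.5},
    {"tx": 0, "ty": 0, "tz": 0, "ax": 0, "ay": 0, "az": 2.6},
    {"tx": 0, "ty": 0, "tz": 0, "ax": 0, "ay": 0, "az": 4},
    {"tx": 0, "ty": 0, "tz": 0, "ax": 0, "ay": 0, "az": 5.7},
    {"tx": 0, "ty": 0, "tz": 0, "ax": 0, "ay": 0, "az": 7.7},
    {"tx": 0, "ty": 0, "tz": 0, "ax": 0, "ay": 0, "az": 9.7},
    {"tx": 0, "ty": 0, "tz": 0, "ax": 0, "ay": 0, "az": 11.7},
    {"tx": 0, "ty": 0, "tz": 0, "ax": 0, "ay": 0, "az": 13.7},
    {"tx": 0, "ty": 0, "tz": 0, "ax": 0, "ay": 0, "az": 15.7},
    {"tx": 0, "ty": 0, "tz": 0, "ax": 0, "ay": 0, "az": 17.7}
  ]
}}

```text
clock: 24.73
tool_pos: [0.4865, -0.2422, 0.2156]
ee_rot: [-1.655, -2.67, 0.0]
wrist_force: [-0.1, 0.1, -3.8]
opening: 0.0146
```

>>> {"method": "move_arm", "body": {
  "targets": [
    {"tx": 0, "ty": 0, "tz": 0, "ax": 0, "ay": 0, "az": 2},
    {"tx": 0, "ty": 0, "tz": 0, "ax": 0, "ay": 0, "az": 4},
    {"tx": 0, "ty": 0, "tz": 0, "ax": 0, "ay": 0, "az": 6},
    {"tx": 0, "ty": 0, "tz": 0, "ax": 0, "ay": 0, "az": 8},
    {"tx": 0, "ty": 0, "tz": 0, "ax": 0, "ay": 0, "az": 10},
    {"tx": 0, "ty": 0, "tz": 0, "ax": 0, "ay": 0, "az": 11.8},
    {"tx": 0, "ty": 0, "tz": 0, "ax": 0, "ay": 0, "az": 13.2},
    {"tx": 0, "ty": 0, "tz": 0, "ax": 0, "ay": 0, "az": 14.3},
    {"tx": 0, "ty": 0, "tz": 0, "ax": 0, "ay": 0, "az": 15.1},
    {"tx": 0, "ty": 0, "tz": 0, "ax": 0, "ay": 0, "az": 15.5},
    {"tx": 0, "ty": 0, "tz": 0, "ax": 0, "ay": 0, "az": 15.6},
    {"tx": 0, "ty": 0, "tz": 0, "ax": 0, "ay": 0, "az": 15.6}
  ]
}}

```text
clock: 25.73
tool_pos: [0.4865, -0.2422, 0.2157]
ee_rot: [-1.998, -2.424, 0.0]
wrist_force: [-0.7, 0.1, -3.1]
opening: 0.0148
```

```bash
python3 go.py .4903 -.2607 .216 11
```

```text
t 25.7333 pos [ 0.4865 -0.2422  0.2157] yaw 11.0 q [-0.667  0.249  1.555 -0.     1.337 -0.859] F [-0.71  0.08 -3.13] open 0.0148
shift cm [-1.89  0.02 -0.03] turn deg [-0. -0.  0.]
```

Now the turn is done, a slow 1.9 cm shift to the mat's middle.

>>> {"method": "move_arm", "body": {
  "targets": [
    {"tx": -0.03, "ty": 0, "tz": 0, "ax": 0, "ay": 0, "az": 0},
    {"tx": -0.1, "ty": 0, "tz": 0, "ax": 0, "ay": 0, "az": 0},
    {"tx": -0.2, "ty": 0, "tz": 0, "ax": 0, "ay": 0, "az": 0},
    {"tx": -0.33, "ty": 0, "tz": 0, "ax": 0, "ay": 0, "az": 0},
    {"tx": -0.48, "ty": 0, "tz": 0, "ax": 0, "ay": 0, "az": 0},
    {"tx": -0.63, "ty": 0, "tz": 0, "ax": 0, "ay": 0, "az": 0},
    {"tx": -0.78, "ty": 0, "tz": 0, "ax": 0, "ay": 0, "az": 0},
    {"tx": -0.93, "ty": 0, "tz": 0, "ax": 0, "ay": 0, "az": 0},
    {"tx": -1.08, "ty": 0, "tz": 0, "ax": 0, "ay": 0, "az": 0},
    {"tx": -1.23, "ty": 0, "tz": 0, "ax": 0, "ay": 0, "az": 0},
    {"tx": -1.38, "ty": 0, "tz": 0, "ax": 0, "ay": 0, "az": 0},
    {"tx": -1.52, "ty": 0, "tz": 0, "ax": 0, "ay": 0, "az": 0}
  ]
}}

```text
clock: 26.73
tool_pos: [0.4894, -0.2573, 0.2156]
ee_rot: [-1.998, -2.424, 0.0]
wrist_force: [-0.3, 0.0, -4.1]
opening: 0.015
```

>>> {"method": "move_arm", "body": {
  "targets": [
    {"tx": -0.12, "ty": 0, "tz": 0, "ax": 0, "ay": 0, "az": 0},
    {"tx": -0.22, "ty": 0, "tz": 0, "ax": 0, "ay": 0, "az": 0},
    {"tx": -0.3, "ty": 0, "tz": 0, "ax": 0, "ay": 0, "az": 0},
    {"tx": -0.35, "ty": 0, "tz": 0, "ax": 0, "ay": 0, "az": 0},
    {"tx": -0.37, "ty": 0, "tz": 0, "ax": 0, "ay": 0, "az": 0},
    {"tx": -0.37, "ty": 0, "tz": 0, "ax": 0, "ay": 0, "az": 0},
    {"tx": -0.37, "ty": 0, "tz": 0, "ax": 0, "ay": 0, "az": 0},
    {"tx": -0.37, "ty": 0, "tz": 0, "ax": 0, "ay": 0, "az": 0},
    {"tx": -0.37, "ty": 0, "tz": 0, "ax": 0, "ay": 0, "az": 0},
    {"tx": -0.37, "ty": 0, "tz": 0, "ax": 0, "ay": 0, "az": 0},
    {"tx": -0.37, "ty": 0, "tz": 0, "ax": 0, "ay": 0, "az": 0},
    {"tx": -0.37, "ty": 0, "tz": 0, "ax": 0, "ay": 0, "az": 0}
  ]
}}

```text
clock: 27.73
tool_pos: [0.4901, -0.2608, 0.2157]
ee_rot: [-1.998, -2.424, 0.0]
wrist_force: [-0.5, -0.3, -3.0]
opening: 0.0148
```

>>> {"method": "move_arm", "body": {
  "targets": [
    {"tx": 0, "ty": 0, "tz": 0, "ax": 0, "ay": 0, "az": 0},
    {"tx": 0, "ty": 0, "tz": 0, "ax": 0, "ay": 0, "az": 0},
    {"tx": 0, "ty": 0, "tz": 0, "ax": 0, "ay": 0, "az": 0},
    {"tx": 0, "ty": 0, "tz": 0, "ax": 0, "ay": 0, "az": 0},
    {"tx": 0, "ty": 0, "tz": 0, "ax": 0, "ay": 0, "az": 0},
    {"tx": 0, "ty": 0, "tz": 0, "ax": 0, "ay": 0, "az": 0},
    {"tx": 0, "ty": 0, "tz": 0, "ax": 0, "ay": 0, "az": 0},
    {"tx": 0, "ty": 0, "tz": 0, "ax": 0, "ay": 0, "az": 0},
    {"tx": 0, "ty": 0, "tz": 0, "ax": 0, "ay": 0, "az": 0},
    {"tx": 0, "ty": 0, "tz": 0, "ax": 0, "ay": 0, "az": 0},
    {"tx": 0, "ty": 0, "tz": 0, "ax": 0, "ay": 0, "az": 0},
    {"tx": 0, "ty": 0, "tz": 0, "ax": 0, "ay": 0, "az": 0}
  ]
}}

```text
clock: 28.73
tool_pos: [0.4901, -0.2608, 0.2156]
ee_rot: [-1.998, -2.424, 0.0]
wrist_force: [-0.4, -0.0, -3.6]
opening: 0.0147
```

```bash
python3 - <<'E'
from bench import optics
import cv2,numpy as np,pickle
from h import *
p=optics.capture("top");q=optics.capture("scene");pickle.dump((p,q),open("fin.pkl","wb"))
a=cv2.resize(p["pixels"][:,80:480,::-1],None,fx=1,fy=1);b=q["pixels"][:,80:480,::-1]
cv2.imwrite("pics/t12.png",np.hstack([a,b]))
b=cv2.resize(q["pixels"][200:310,160:270,::-1],None,fx=5.4,fy=5.4)
cv2.imwrite("pics/t13.png",b)
g=np.array([.4903,-.2607,.235])
print(pr(q,[g-[0,0,.084],g-[0,0,.084]+[.01,0,0],g-[0,0,.084]+[0,.01,0]]))
m=q["pixels"].astype(int);m=(m[:,:,0]>140)&(m[:,:,1]<60)&(m[:,:,2]<60);m[:, :180]=0;m[:,250:]=0
ys,xs=np.nonzero(m[240:300]);print(xs.mean(),ys.mean()+240,len(xs),xs.min(),xs.max(),ys.min()+240,ys.max()+240)
E
python3 go.py .4903 -.2607 .216 11
```

```text
[[210.51164911 269.71666579]
 [213.7013387  272.16459221]
 [213.57844295 266.60478732]]
210.1625 269.41875 160 203 217 262 275
t 28.8333 pos [ 0.4901 -0.2608  0.2157] yaw 11.0 q [-0.69   0.27   1.527  0.     1.344 -0.882] F [ 0.38 -0.6  -2.84] open 0.0148
shift cm [ 0.    0.02 -0.03] turn deg [-0. -0.  0.]
```

View pics/t12.png

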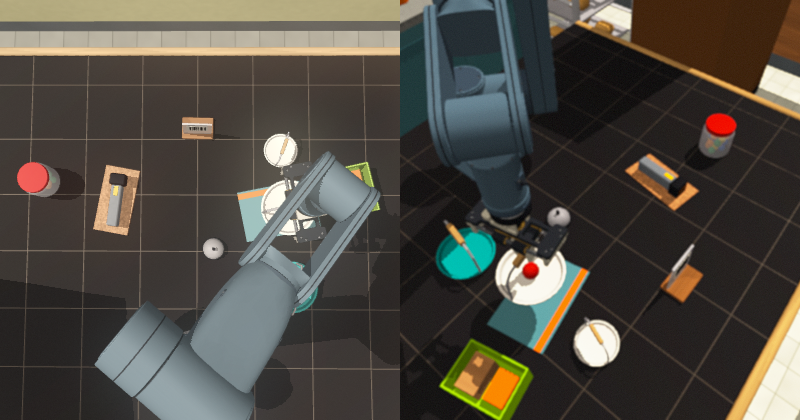

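View pics/t13.png

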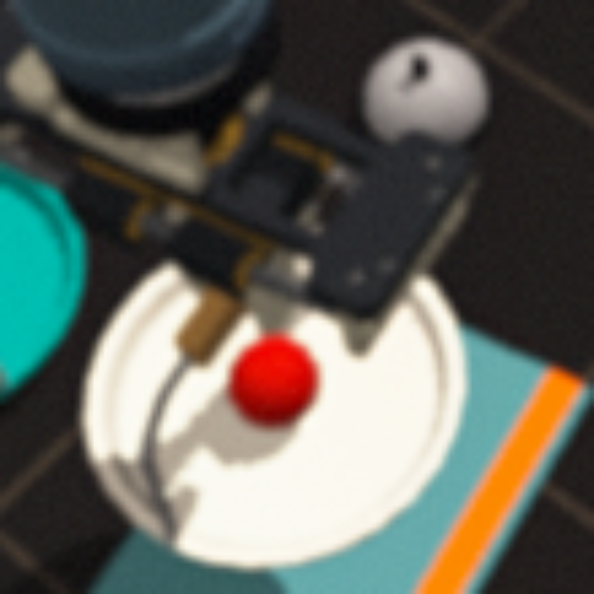

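The final pictures show three things:
- The arch runs parallel to the orange stripe.
- The ball, at scene pixel (210,269), is under 1 px from the predicted dish middle.
- The scanner is flat on its pad, and the jar, bell and basket are in place.

```bash
python3 -c "
from bench import sign_off
print(sign_off())"
```

```text
the job is handed in; nothing more can be done
None
```

The job is done and handed in at about 29 s of the 70 s allowed; no verdict was reported.

- **Scanner:** I picked it up and held it about 8 cm from the label, square to it, for a little over 2 s. The window first looked about 5 mm low in the picture, so I raised it 4 mm before the hold. I then lowered it onto the pad's middle and released it. The pictures show it lying flat on the pad.
- **Dish:** I took the bar with a slow, staged close and lifted it straight up 12 cm. I turned it 95° so the arch lines up with the mat's long sides, then moved it 1.9 cm to the mat's middle.
- **Last checks:** The bar is at z ≈ 0.235 m, within about 1 mm of the mat middle I measured. The tool is level and its yaw matches the target. The grip holds at 14.8 mm opening and 35 N, with about 3.3 N of weight on it. The ball is about 1 mm from its expected place, judged from the scene camera only because the arm hid it from the top one. By eye, the jar, basket and bell have not moved.

No check failed. The only disagreement was the scanner window height, which I corrected before the hold.

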